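# Send the last tray home and latch the carrier

### The job

One tray of cakes is standing out of the mouth of the steel tray carrier. Push it fully home, gently so that it does not ram the rear stop; only then swing the tray retainer with the black knob across the mouth, over the rise of its cam and on until it drops down into the notch, letting the handle rise and fall freely and stopping when it meets the end of the notch, never forcing it. Leave the bowl, jar and scraper where they are.

Things in the scene. Friction and masses are not known exactly. Their poses are not given: they have to be found in the camera images.
- rack: Open stainless tray carrier, fixed to the bench, 346 long, 290 wide, 190 mm high, three levels, open above. Origin: bench level, middle of its tray bay; x runs from the mouth to the rear stops, y to the left looking in, z up. The two lower levels hold trays that are home. Side frames, uprights and retainer axis lie at y = +-135 mm.
- tray: Loose dark baking tray with 12 round cakes, 330 (x) x 240 (y) x 25 mm high, about 0.7 to 1.2 kg, sliding with 3 mm side play on the top runners (3 mm thick, top face 140 mm above the bench). Origin: centre of its underside; axes as the carrier's. It starts standing 35 to 60 mm out of the mouth (x of tray in carrier -0.035 to -0.060); home, against the rear stop, is x = 0.
- tray_front (a point): Middle of the upright outer face of the tray's front wall, 14 mm above the tray's underside (154 mm above the bench); the wall is 22 mm high and runs the tray's full width. Sliding takes about 4 to 9 N.
- pivot (a point): On the upright axis of the retainer, 195 mm above the bench, at carrier x -191, y +135 mm (left front corner, 26 mm ahead of the tray fronts). Here stands the cam collar, a 58 mm ring with a stop lug (collar_c0) 29 mm high at the notch's far end. The retainer's follower roller (retainer_c0) rides on it and sits 206 mm above the bench when down, 218 mm on the crest.
- lever (a point): On the same axis, 238 mm above the bench: top face of the flat lever when the handle is down. The lever carries an upright black knob, 20 mm diameter, 45 mm tall, 70 mm from the axis, nothing beside it: from 238 to 283 mm above the bench when down, 12 mm higher on the crest. Below it hangs the retainer's upright bar, 10 mm thick, 48 mm from the axis, 25 to 172 mm above the bench.
- retainer (a joint): Turn of the retainer (rad), growing counter-clockwise from above. Lever and bar point along 2.81 + joint in the carrier's frame. Start 0 to 0.15: open, pointing out of the mouth. The cam rises over about 0.95 rad from joint 0.6 to a short crest, then comes the drop, and a solid stop that ends the turn. All of this sits up to 0.35 rad earlier or later from carrier to carrier, so the stop is met anywhere from 1.49 to 2.19.
- axis_foot (a point): On the same axis at bench level: how the retainer feels. A spring and its weight press it down with 18 to 23 N. Climbing takes about 4 to 10 N at the knob if that is free to slide up the fingers. Past the crest it falls 12 mm by itself. In the notch the knob has 5 to 11 mm of play and cannot turn back; its stop is rigid.
- bowl: White ceramic bowl, 110 mm across, 50 mm high, loose on the bench; a bystander. Origin: centre of its underside.
- jar: Amber glass jar with steel lid, 72 mm diameter, 95 mm high, loose on the bench; a bystander. Origin: centre of its underside.
- scraper: Dough scraper lying flat, steel blade 150 x 85 mm with a round wooden grip along one long side; a bystander. Origin: middle of the blade at bench level.

How it is judged:
By the outcome, as a careful person would: the job done as asked, in the order asked, and still so for the second after the job is handed in, with the robot touching nothing.
It also fails if it takes over 72 s, if anything falls off the work surface, if the arm or the gripper's body presses on something with over 40 N, if the wrist force passes 120 N, or if a joint passes its speed limit or range.

### The arm

A 6-joint arm with a two-finger parallel gripper is mounted at the origin on the work surface. World frame = base frame: x ahead of the robot, y to its left, z up, the work surface at z = 0. Lengths are in mm, angles in rad, forces in N, time in s.
With the tool pointing down it reaches from about 275 to 750 mm from the base axis. Payload 10.2 kg.
Tool frame: the origin (TCP) lies midway between the tips of the shut fingers; the grasp point (between the pads) lies 19 mm behind it; x points along the fingers, y is the direction in which the jaws open and shut, and the axes are right-handed (so a half turn about x gives the same grasp; the last joint's range is limited). The gripper opens to 85 mm and grips with 20 to 120 N. Pads are 22 mm wide; open, the fingers measure 114 mm over their backs; the gripper's body (76 mm by 85 mm) begins 54 mm behind the grasp point. The pads swing forward as they close: fully open they stand 13 mm farther back than shut.
Start: joints at [-1.399, 0.313, 1.498, -0, 1.331, -0.223], TCP at [201.915, -484.625, 209.694] pointing down, gripper open.
Joint ranges: [-2.94, 2.94], [-0.97, 2.17], [0.19, 2.56], [-1.23, 4.37], [0.02, 3.11], [-2.88, 2.88]. Speed limits (rad/s): [2.39, 2.39, 3.01, 3.14, 3.14, 3.14].

### API

Orientations are given as a unit quaternion [w, x, y, z].
In Python, from rig import sense, capture, get_calibration, finish_job gives the robot as it stands.
- The arm moves only by the tool jog_arm, never from a script. Its argument "increments" is a list of rows, each an object of numbers: "rx", "ry", "rz": the turn, a rotation vector about the tool's x, y, z in rad; "x", "y", "z": the shift along the tool's x, y, z in mm; "hand": the finger opening in mm, from 0 to 85.4. A call has 1 to 5 rows; each row shifts and turns the commanded pose from where the row before left it, along the tool's axes as they then stand; what a row does not reach is not made up. A row lasts 1/8 s, in which the tool goes at most 62.5 mm and 10.7 degrees, less where a joint would pass 70% of its speed; a pose out of reach is approached as far as the arm can. A call with a gripper value outside its range is refused whole. The fingers move at their own pace and stop on an object; "force" is the grip in N (left out, the last holds). Time passes only in rows, so rows that do not move let the fingers close. It gives the time, the measured TCP pose, the force and the opening at its end, in the units of the state.
- sense(): the state, without advancing time (a new reading comes with each control period).
- capture(name): name is "side" or "top" or "wrist"; returns the picture (400x640x3 uint8, red, green, blue); there is no depth.
- get_calibration(name): a dict with "camera_matrix" (3x3 intrinsics, pixels), "D" ([k1, k2, p1, p2, k3] as OpenCV has them; the pictures are not rectified), "R" (3x3) and "t" (3): a world point X has camera coordinates R X + t; the wrist camera has in their place "T_tool_cam" (4x4, takes a point from camera to tool coordinates, whose origin is the TCP and whose axes are the tool frame's). Camera axes: x right, y down, z forward; pixel columns grow to the right and rows downward; lengths in mm; the calibration is good to about 2 mm. A picture is of the moment at which its call begins: read the wrist's pose just before it. get_calibration takes no time and is no camera call.
- finish_job(): hands the job in, once; it reports no verdict.
The state is a dict: "time_s": time; "joints": joint angles; "dq": joint speeds; "tau": joint torques, N m; "eef_pos": TCP position; "ee_rot": TCP orientation; "force": force on the tool from outside, world axes, zero at the start; "wrist_torque": the same for the moment, N m; "grip_width": opening from 0.0 (shut) to 1.0 (fully open).
Only numpy, scipy, OpenCV 4.12 (cv2) and the standard library are available. Lean on these libraries where they do the work, as an engineer would, in place of code of your own. Each camera call takes 0.05 s, during which the arm holds its last target.

## Working session

There is one attempt and no reset: what is moved stays moved. The work goes in short steps, Python scripts to look and compute and a tool call to move; the robot and the scene stay as the last step left them, time stands still between calls to the robot, and variables do not carry over. Pictures are saved under pics/ and viewed, and the job is handed in when it is done.

Besides the shell and the picture viewer there is one more tool, called after "Emit:" in YAML: its name, and indented under it one key for each argument. jog_arm: Moves the arm, as the interface text tells. Its arguments: {"type":"object","properties":{"increments":{"type":"array","items":{"type":"object","properties":{"rx":{"type":"number"},"ry":{"type":"number"},"rz":{"type":"number"},"x":{"type":"number"},"y":{"type":"number"},"z":{"type":"number"},"hand":{"type":"number"}}}},"force":{"type":"number"}},"required":["increments"]}

```bash
mkdir -p pics; python3 - <<'E'
from rig import *
import cv2,json,pickle
print(sense())
d={}
for n in("side","top","wrist"):
    c=get_calibration(n);im=capture(n);d[n]=(c,im)
    print(n,c);cv2.imwrite(f"pics/{n}0.png",im[:,:,::-1])
pickle.dump(d,open("d0.pkl","wb"))
E
```

```text
{'time_s': 0.0, 'joints': array([-1.39939029e+00,  3.13473649e-01,  1.49845585e+00, -2.29388987e-05,
        1.33101015e+00, -2.23382595e-01]), 'dq': array([-0.00099337,  0.00145166,  0.00048253,  0.00116444, -0.0007374 ,
        0.00081738]), 'tau': array([-7.92557375e-05, -4.12270653e+01, -2.59744138e+01, -1.49511106e-04,
        4.14623937e-03,  1.40126204e-05]), 'eef_pos': array([ 201.86151789, -484.3207311 ,  209.11593662]), 'ee_rot': array([ 0.13819977,  0.69337938,  0.13915233, -0.69337038]), 'force': array([ 0.32974629,  0.46712053, -0.25823191]), 'wrist_torque': array([-0.00959914,  0.01243608,  0.00166052]), 'grip_width': 0.9983810877171857}
side {'camera_matrix': array([[448.05904443,   0.        , 315.48017063],
       [  0.        , 448.05904443, 193.50287335],
       [  0.        ,   0.        ,   1.        ]]), 'D': array([-0.07275026,  0.        ,  0.        ,  0.        ,  0.        ]), 'R': array([[-0.97192403, -0.23499442, -0.01188718],
       [-0.10672022,  0.48528748, -0.8678173 ],
       [ 0.20970092, -0.84218388, -0.49674122]]), 't': array([468.33866207, 249.24
[... 403 characters left out ...]
0.00190943, -0.9766032 ]]), 't': array([-142.93459537,  552.28670423,  916.13745716])}
wrist {'camera_matrix': array([[280.91896019,   0.        , 315.59626664],
       [  0.        , 280.91896019, 194.99693113],
       [  0.        ,   0.        ,   1.        ]]), 'D': array([-0.00063962,  0.        ,  0.        ,  0.        ,  0.        ]), 'T_tool_cam': array([[-9.24538957e-04, -2.93518132e-01,  9.55953059e-01,
        -1.65269543e+02],
       [ 9.99999345e-01,  3.72978815e-04,  1.08165813e-03,
         1.54062463e-01],
       [-6.74036513e-04,  9.55953433e-01,  2.93517595e-01,
        -7.49160176e+01],
       [ 0.00000000e+00,  0.00000000e+00,  0.00000000e+00,
         1.00000000e+00]])}
```

View pics/top0.png

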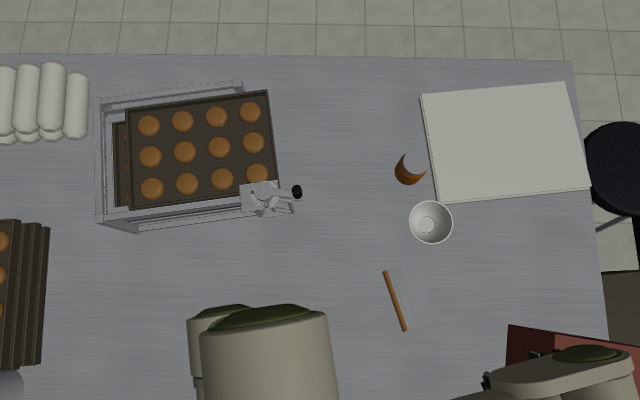

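View pics/side0.png

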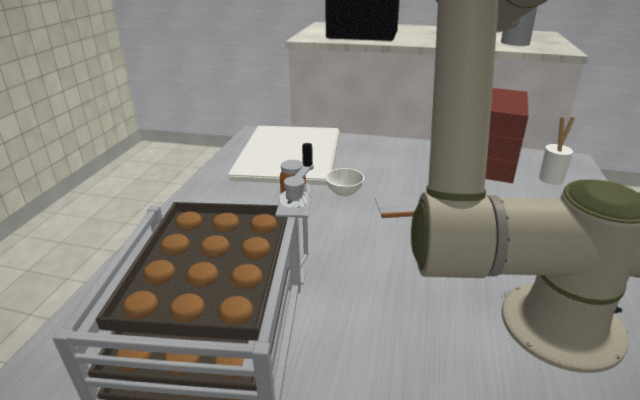

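View pics/wrist0.png

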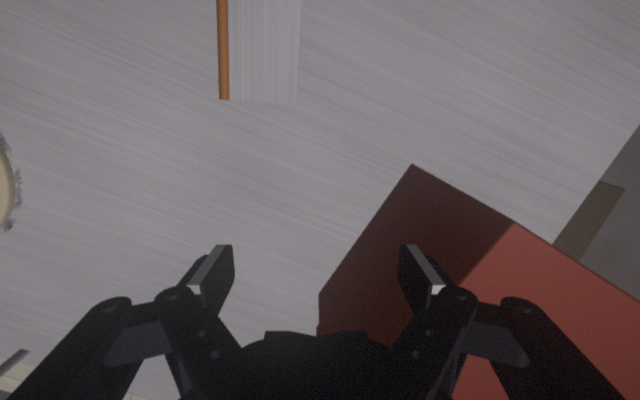

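The top view shows the mouth facing world -y (image right). The tray stands out of it at about (275,135), the knob is at (297,191) and the pivot near (265,195). Zooming in for the corners.

```bash
cat > h.py <<'E'
import numpy as np,cv2
def ray(c,uv,R=None,t=None):
    p=cv2.undistortPoints(np.array([[uv]],float),c["camera_matrix"],c["D"])[0,0]
    R=c["R"];t=c["t"]
    d=R.T@np.array([p[0],p[1],1.]);o=-R.T@t
    return o,d
def onz(c,uv,z):
    o,d=ray(c,uv);return o+d*(z-o[2])/d[2]
def tri(c1,u1,c2,u2):
    o1,d1=ray(c1,u1);o2,d2=ray(c2,u2)
    A=np.stack([d1,-d2],1);s=np.linalg.lstsq(A,o2-o1,rcond=None)[0]
    a=o1+s[0]*d1;b=o2+s[1]*d2
    return (a+b)/2,np.linalg.norm(a-b)
E
python3 - <<'E'
import pickle,cv2
d=pickle.load(open("d0.pkl","rb"))
im=d["top"][1][70:240,85:315,::-1]
cv2.imwrite("pics/topz.png",cv2.resize(im,None,fx=3.4,fy=3.4,interpolation=cv2.INTER_CUBIC))
im=d["side"][1][130:400,60:330,::-1]
cv2.imwrite("pics/sidez.png",cv2.resize(im,None,fx=2.2,fy=2.2,interpolation=cv2.INTER_CUBIC))
E
```

```text
(no output)
```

View pics/topz.png

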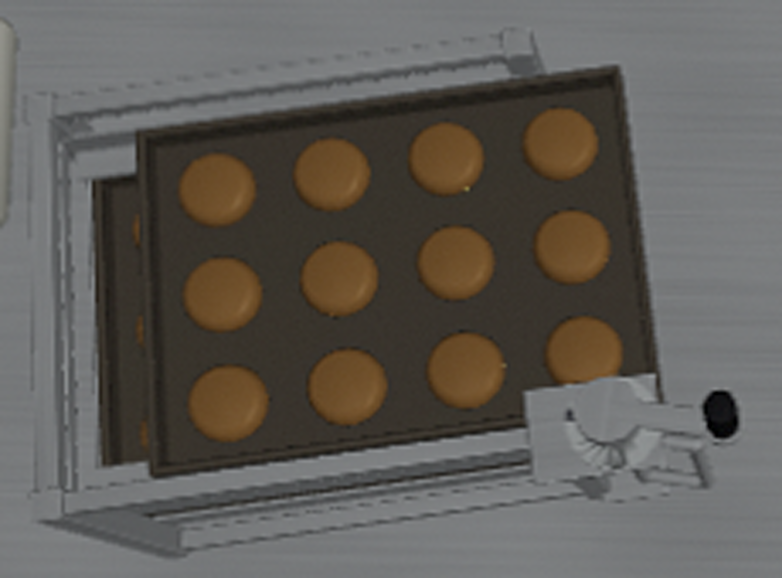

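View pics/sidez.png

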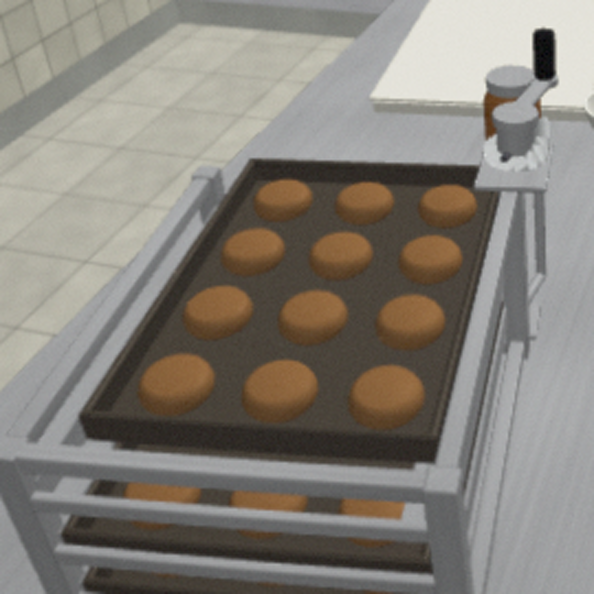

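```bash
python3 - <<'E'
import pickle
from h import *
np.set_printoptions(precision=1,suppress=True)
d=pickle.load(open("d0.pkl","rb"));T=d["top"][0];S=d["side"][0]
tz=lambda u,v:(85+(u+.5)/3.4-.5,70+(v+.5)/3.4-.5)
sz=lambda u,v:(60+(u+.5)/2.2-.5,130+(v+.5)/2.2-.5)
c={k:onz(T,tz(*p),165) for k,p in dict(rf=(137,131),rn=(151,476),ff=(620,67)).items()}
for k,v in c.items():print(k,v)
print(np.linalg.norm(c['ff']-c['rf']),np.linalg.norm(c['rf']-c['rn']))
ax=(c['ff']-c['rf']);print("x axis angle",np.arctan2(-ax[1],-ax[0]), "y", np.arctan2(*(c['rn']-c['rf'])[[1,0]]))
# black knob mask centroids
im=d["top"][1].astype(int);m=(im[180:205,285:305].max(2)<45);ys,xs=np.nonzero(m);print(xs.min()+285,xs.max()+285,ys.min()+180,ys.max()+180)
ut=(xs.mean()+285,ys.mean()+180)
im=d["side"][1].astype(int);m=(im[140:170,298:318].max(2)<45);ys,xs=np.nonzero(m);print(xs.min()+298,xs.max()+298,ys.min()+140,ys.max()+140)
us=(xs.mean()+298,ys.mean()+140)
print("knob",tri(T,ut,S,us),onz(T,ut,262))
print("hub",tri(T,tz(607,400),S,sz(517,112)), onz(T,tz(607,402),250))
print("rear near post",tri(T,tz(45,505),S,sz(447,478)),onz(T,tz(45,505),190))
print("rear far post",tri(T,tz(42,105),S,sz(18,455)),onz(T,tz(42,105),190))
print("front far post",tri(T,tz(520,38),S,sz(207,174)),onz(T,tz(520,38),190))
print("front far tray",tri(T,tz(620,67),S,sz(253,160)))
E
```

```text
rf [729.4 311.6 165. ]
rn [493.5 273.9 165. ]
ff [780.4 -12.7 165. ]
328.32970120708393 238.88878874989493
x axis angle 1.7267904364947417 y -2.982774034236605
292 301 185 198
303 311 144 165
knob (array([518.2, -92.9, 260.5]), np.float64(1.3528694232941458)) [517.2 -93.1 262. ]
hub (array([527.8, -25.3, 236.7]), np.float64(5.304644437601446)) [526.2 -26.8 250. ]
rear near post (array([469.3, 325.6, 189.8]), np.float64(1.2313188161645665)) [469.9 325.6 190. ]
rear far post (array([736. , 366.8, 182.1]), np.float64(6.802550145094661)) [735.8 364.1 190. ]
front far post (array([789.1,  51.7, 185.4]), np.float64(1.7684694554082867)) [787.6  50.9 190. ]
front far tray (array([782. , -12.2, 162.7]), np.float64(0.8253857556219029))
```

```bash
cat >> h.py <<'E'
from scipy.spatial.transform import Rotation as Ro
def pose():
    from rig import sense
    s=sense();q=s["ee_rot"];R=Ro.from_quat([*q[1:],q[0]])
    return s,R
def plan(target,yang):
    # shift in tool axes to reach target with tool x down; rx turn so tool y points at yang (mod pi)
    s,R=pose();M=R.as_matrix()
    a=np.arctan2(M[1,1],M[0,1]);da=(yang-a+np.pi/2)%np.pi-np.pi/2
    print("t",s["time_s"],"pos",s["eef_pos"],"F",s["force"],"w",s["grip_width"],"yang",a,"xax",M[:,0])
    print("tool shift",M.T@(np.array(target)-s["eef_pos"]),"rx",-da,"joints",s["joints"])
E
python3 - <<'E'
from h import *
np.set_printoptions(precision=3,suppress=True)
xc=np.array([np.cos(1.728),np.sin(1.728)])
f=np.array([662.8,-32.4])
p=f-xc*50
print(p)
plan([*p,148],3.299)
s,R=pose();print(R.as_matrix())
E
```

```text
[670.628 -81.783]
t 0.15 pos [ 201.878 -484.422  209.288] F [ 0.444 -0.821 -0.842] w 1.002081853691493 yang -1.1760028439153098 xax [-0.     0.001 -1.   ]
tool shift [  61.58  -191.321 -587.541] rx -1.3334101903255169 joints [-1.399  0.313  1.498 -0.     1.331 -0.223]
[[-0.     0.385 -0.923]
 [ 0.001 -0.923 -0.385]
 [-1.    -0.001 -0.   ]]
```

```bash
cat >> h.py <<'E'
def rows(target,yang,n,r=1):
    s,R=pose();M=R.as_matrix();p=s["eef_pos"].copy()
    a=np.arctan2(M[1,1],M[0,1]);da=(yang-a+np.pi/2)%np.pi-np.pi/2
    st=(np.array(target)-p)/n;
    for i in range(n):
        v=M.T@st;print(np.round(v,r),"rx",round(-da/n,3))
        M=M@Ro.from_rotvec([-da/n,0,0]).as_matrix()
E
python3 - <<'E'
from h import *
rows([640,-200,200],3.299,10)
E
```

```text
[  0.9  -9.4 -51.4] rx -0.133
[  0.9  -2.5 -52.2] rx -0.133
[  0.9   4.5 -52. ] rx -0.133
[  0.9  11.3 -51. ] rx -0.133
[  0.9  18.  -49. ] rx -0.133
[  0.9  24.4 -46.2] rx -0.133
[  0.9  30.3 -42.5] rx -0.133
[  0.9  35.7 -38.1] rx -0.133
[  0.9  40.4 -33. ] rx -0.133
[  0.9  44.5 -27.4] rx -0.133
```

Emit:
jog_arm:
  increments:
    - {"x":1,"y":-9,"z":-51,"rx":-0.133,"hand":0}
    - {"x":1,"y":-2.5,"z":-52,"rx":-0.133}
    - {"x":1,"y":4.5,"z":-52,"rx":-0.133}
    - {"x":1,"y":11,"z":-51,"rx":-0.133}
    - {"x":1,"y":18,"z":-49,"rx":-0.133}
  force: 40

```text
schema error: expected keys rx, ry, rz, x, y, z, hand
```

Emit:
jog_arm:
  increments:
    - {"x":1,"y":24,"z":-46,"rx":-0.133}
    - {"x":1,"y":30,"z":-42,"rx":-0.133}
    - {"x":1,"y":36,"z":-38,"rx":-0.133}
    - {"x":1,"y":40,"z":-33,"rx":-0.133}
    - {"x":1,"y":44,"z":-27,"rx":-0.133}

```text
schema error: expected keys rx, ry, rz, x, y, z, hand
```

```bash
python3 - <<'E'
from h import *
np.set_printoptions(precision=3,suppress=True)
xc=np.array([np.cos(1.728),np.sin(1.728)])
f=np.array([662.8,-32.4])
plan([*(f-xc*45),148],3.299)
E
```

```text
t 0.15 pos [ 201.878 -484.422  209.288] F [ 0.444 -0.821 -0.842] w 1.002081853691493 yang -1.1760028439153098 xax [-0.     0.001 -1.   ]
tool shift [  61.584 -196.181 -588.718] rx -1.3334101903255169 joints [-1.399  0.313  1.498 -0.     1.331 -0.223]
```

Emit:
jog_arm:
  increments:
    - {"x":1,"y":-9,"z":-51,"rx":-0.133,"ry":0,"rz":0,"hand":0}
    - {"x":1,"y":-2.5,"z":-52,"rx":-0.133,"ry":0,"rz":0,"hand":0}
    - {"x":1,"y":4.5,"z":-52,"rx":-0.133,"ry":0,"rz":0,"hand":0}
    - {"x":1,"y":11,"z":-51,"rx":-0.133,"ry":0,"rz":0,"hand":0}
    - {"x":1,"y":18,"z":-49,"rx":-0.133,"ry":0,"rz":0,"hand":0}
  force: 40

```text
time_s: 0.78
eef_pos: [421.7, -341.8, 204.5]
ee_rot: [-0.359, -0.609, -0.359, 0.609]
force: [-0.8, -0.1, 0.4]
grip_width: -0.009
```

Emit:
jog_arm:
  increments:
    - {"x":1,"y":24,"z":-46,"rx":-0.133,"ry":0,"rz":0,"hand":0}
    - {"x":1,"y":30,"z":-42,"rx":-0.133,"ry":0,"rz":0,"hand":0}
    - {"x":1,"y":36,"z":-38,"rx":-0.133,"ry":0,"rz":0,"hand":0}
    - {"x":1,"y":40,"z":-33,"rx":-0.133,"ry":0,"rz":0,"hand":0}
    - {"x":1,"y":44,"z":-27,"rx":-0.133,"ry":0,"rz":0,"hand":0}

```text
time_s: 1.4
eef_pos: [639.4, -201.1, 199.3]
ee_rot: [0.538, 0.459, 0.538, -0.459]
force: [0.1, -0.9, 0.6]
grip_width: 0.004
```

```bash
python3 - <<'E'
from h import *
np.set_printoptions(precision=3,suppress=True)
xc=np.array([np.cos(1.728),np.sin(1.728)])
f=np.array([662.8,-32.4])
plan([*(f-xc*45),148],3.299)
E
```

```text
t 1.4 pos [ 639.43  -201.071  199.34 ] F [ 0.067 -0.856  0.611] w 0.0035528509716272563 yang 0.1584012397064271 xax [-0.001  0.    -1.   ]
tool shift [  51.347   49.654 -117.86 ] rx 0.0009938932962203495 joints [-0.479  0.656  1.001 -0.     1.485 -0.637]
```

Emit:
jog_arm:
  increments:
    - {"x":0,"y":25,"z":-58,"rx":0,"ry":0,"rz":0,"hand":0}
    - {"x":10,"y":25,"z":-58,"rx":0,"ry":0,"rz":0,"hand":0}
    - {"x":41,"y":0,"z":-2,"rx":0,"ry":0,"rz":0,"hand":0}
    - {"x":0,"y":0,"z":0,"rx":0,"ry":0,"rz":0,"hand":0}

```text
time_s: 1.9
eef_pos: [667.5, -79.0, 145.7]
ee_rot: [0.535, 0.459, 0.539, -0.461]
force: [0.7, -1.0, -0.4]
grip_width: 0.003
```

```bash
python3 - <<'E'
from h import *
np.set_printoptions(precision=3,suppress=True)
from rig import capture
xc=np.array([np.cos(1.728),np.sin(1.728)])
f=np.array([662.8,-32.4])
plan([*(f-xc*15),148],3.299)
for n in("wrist","side"): cv2.imwrite(f"pics/{n}1.png",capture(n)[:,:,::-1])
E
```

```text
t 1.9 pos [667.527 -79.046 145.677] F [ 0.696 -0.967 -0.425] w 0.002900441219299912 yang 0.15491512624373913 xax [-0.007  0.002 -1.   ]
tool shift [ -2.248   2.547 -31.824] rx -0.0024922201664683286 joints [-0.292  0.697  1.069 -0.     1.382 -0.447]
```

View pics/wrist1.png

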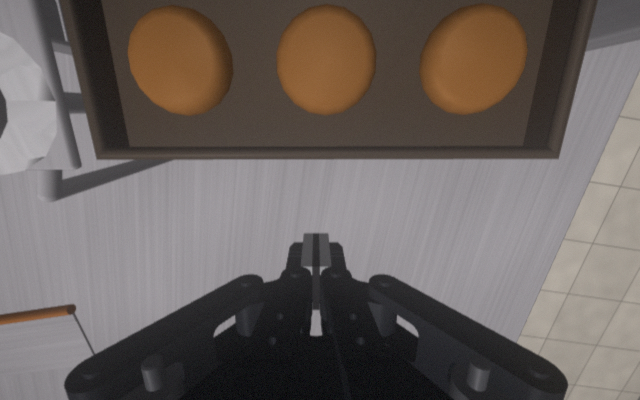

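View pics/side1.png

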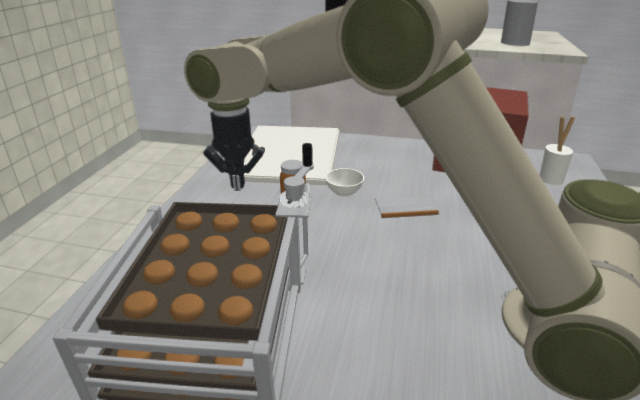

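Emit:
jog_arm:
  increments:
    - {"x":-1,"y":3,"z":-14,"rx":0,"ry":0,"rz":0,"hand":0}
    - {"x":0,"y":3,"z":-9,"rx":0,"ry":0,"rz":0,"hand":0}
    - {"x":0,"y":0,"z":-4,"rx":0,"ry":0,"rz":0,"hand":0}
    - {"x":0,"y":0,"z":-3,"rx":0,"ry":0,"rz":0,"hand":0}
    - {"x":0,"y":0,"z":-3,"rx":0,"ry":0,"rz":0,"hand":0}

```text
time_s: 2.62
eef_pos: [669.8, -46.4, 150.0]
ee_rot: [0.537, 0.46, 0.537, -0.46]
force: [0.4, 0.4, -0.1]
grip_width: 0.004
```

Emit:
jog_arm:
  increments:
    - {"x":0,"y":0,"z":-3,"rx":0,"ry":0,"rz":0,"hand":0}
    - {"x":0,"y":0,"z":-3,"rx":0,"ry":0,"rz":0,"hand":0}
    - {"x":0,"y":0,"z":-3,"rx":0,"ry":0,"rz":0,"hand":0}
    - {"x":0,"y":0,"z":-3,"rx":0,"ry":0,"rz":0,"hand":0}

```text
time_s: 3.12
eef_pos: [668.0, -34.4, 149.9]
ee_rot: [0.537, 0.46, 0.537, -0.46]
force: [-0.1, -0.5, -0.1]
grip_width: 0.002
```

Emit:
jog_arm:
  increments:
    - {"x":1,"y":0,"z":-3,"rx":0,"ry":0,"rz":0,"hand":0}
    - {"x":1,"y":0,"z":-3,"rx":0,"ry":0,"rz":0,"hand":0}
    - {"x":0,"y":0,"z":-3,"rx":0,"ry":0,"rz":0,"hand":0}

```text
time_s: 3.5
eef_pos: [666.6, -25.5, 147.8]
ee_rot: [0.537, 0.46, 0.537, -0.46]
force: [-0.1, 0.2, -0.0]
grip_width: 0.002
```

```bash
python3 - <<'E'
from rig import *
import cv2
for n in("wrist",): cv2.imwrite(f"pics/{n}2.png",capture(n)[:,:,::-1])
E
```

```text
(no output)
```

View pics/wrist2.png

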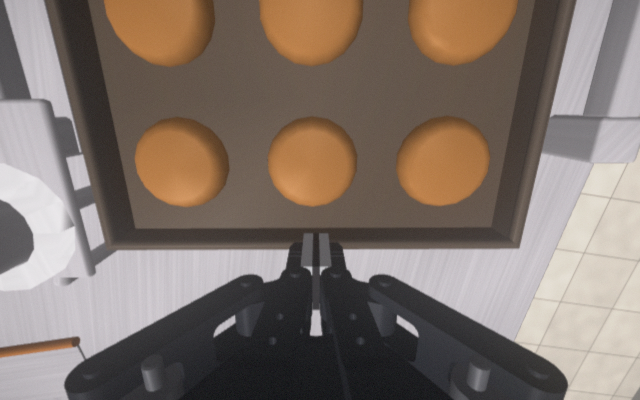

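The shut fingertips at (316,236) now sit right at the tray's front rim (row 245) and touch nothing yet. I'll go on in small steps.

Emit:
jog_arm:
  increments:
    - {"x":0,"y":0,"z":-2,"rx":0,"ry":0,"rz":0,"hand":0}
    - {"x":0,"y":0,"z":-2,"rx":0,"ry":0,"rz":0,"hand":0}
    - {"x":0,"y":0,"z":-2,"rx":0,"ry":0,"rz":0,"hand":0}

```text
time_s: 3.92
eef_pos: [665.7, -19.7, 147.9]
ee_rot: [0.537, 0.46, 0.537, -0.46]
force: [0.0, -0.0, 0.2]
grip_width: 0.003
```

Emit:
jog_arm:
  increments:
    - {"x":0,"y":0,"z":-2,"rx":0,"ry":0,"rz":0,"hand":0}
    - {"x":0,"y":0,"z":-2,"rx":0,"ry":0,"rz":0,"hand":0}
    - {"x":0,"y":0,"z":-2,"rx":0,"ry":0,"rz":0,"hand":0}

```text
time_s: 4.3
eef_pos: [664.8, -13.7, 147.9]
ee_rot: [0.537, 0.46, 0.537, -0.46]
force: [0.0, 0.3, -0.2]
grip_width: 0.0
```

```bash
python3 - <<'E'
from rig import *
import cv2
for n in("wrist","top"): cv2.imwrite(f"pics/{n}3.png",capture(n)[:,:,::-1])
print(sense()['force'])
E
```

```text
[ 0.52760983 -0.31199648 -0.01477125]
```

View pics/wrist3.png

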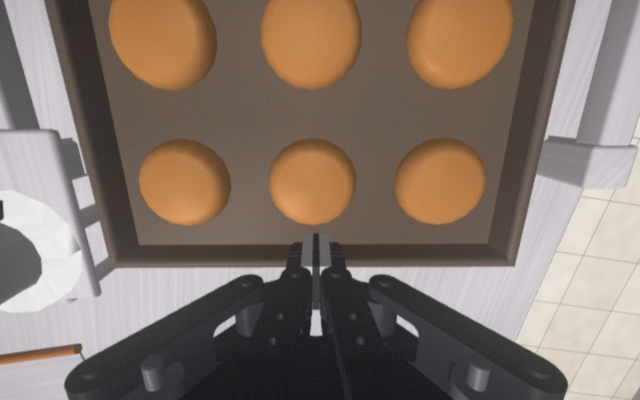

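View pics/top3.png

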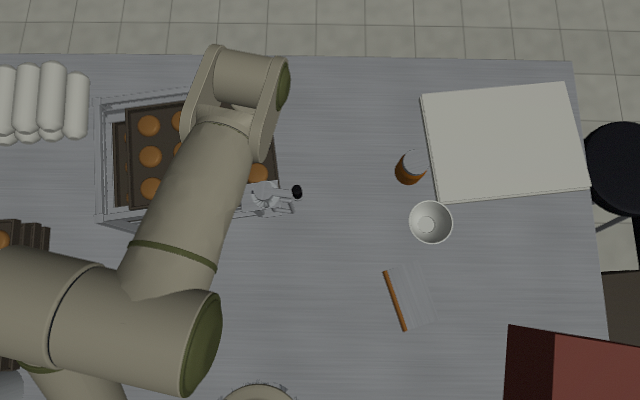

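```bash
cat >> h.py <<'E'
def wray(uv,z,c=None):
    from rig import get_calibration
    c=get_calibration("wrist");s,R=pose();M=R.as_matrix()
    p=cv2.undistortPoints(np.array([[uv]],float),c["camera_matrix"],c["D"])[0,0]
    T=c["T_tool_cam"];o=M@T[:3,3]+s["eef_pos"];d=M@T[:3,:3]@np.array([p[0],p[1],1.])
    return o+d*(z-o[2])/d[2]
def wproj(X):
    from rig import get_calibration
    c=get_calibration("wrist");s,R=pose();M=R.as_matrix();T=c["T_tool_cam"]
    v=T[:3,:3].T@(M.T@(np.array(X)-s["eef_pos"])-T[:3,3])
    return cv2.projectPoints(v[None],np.zeros(3),np.zeros(3),c["camera_matrix"],c["D"])[0].ravel()
E
python3 - <<'E'
from h import *
s,R=pose();print(wproj(s["eef_pos"]))
for z in(162,165):
  a=wray((117,267),z);b=wray((515,265),z);print(a,b,np.linalg.norm(a-b),(a+b)/2, wray((316,266),z))
E
```

```text
[315.3400165  230.54905053]
[547.73156935 -50.0537187  162.        ] [787.78062078 -11.19218755 162.        ] 243.17435246006644 [667.75609507 -30.62295312 162.        ] [667.88325216 -30.58634904 162.        ]
[549.82875101 -47.86622023 165.        ] [785.11530484  -9.77568962 165.        ] 238.34984986727824 [667.47202792 -28.82095492 165.        ] [667.59666226 -28.78507705 165.        ]
```

```bash
python3 - <<'E'
from rig import *
import cv2,numpy as np
from h import *
im=capture("side");np.save("s3.npy",im)
c=get_calibration("side");s=sense();r=cv2.Rodrigues(c["R"])[0]
P=lambda X:cv2.projectPoints(np.array([X],float),r,c["t"],c["camera_matrix"],c["D"])[0].ravel()
print(P(s["eef_pos"]),s["eef_pos"],P([667.6,-29,165]),P([664.8,-29,140]))
cv2.imwrite("pics/side3.png",cv2.resize(im[110:260,160:330,::-1],None,fx=4,fy=4,interpolation=cv2.INTER_CUBIC))
E
```

```text
[228.3384986  214.86364081] [664.83890016 -13.74309453 147.9539396 ] [229.14192049 203.69644496] [231.71223707 214.23753339]
```

View pics/side3.png

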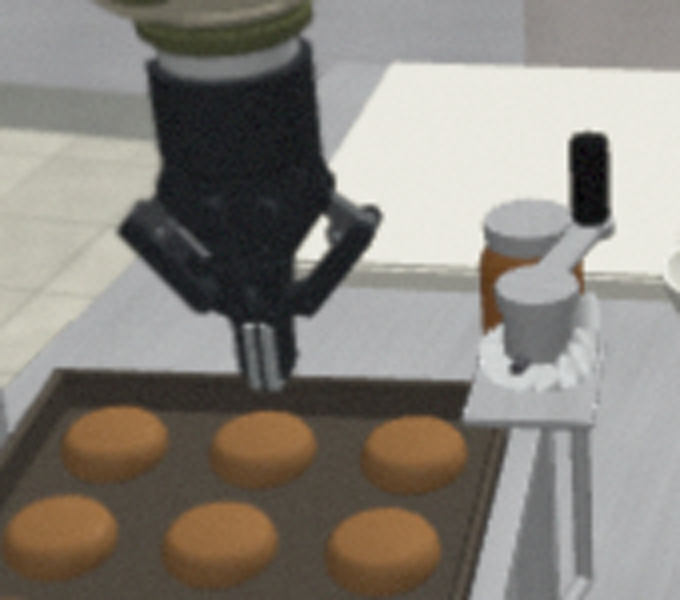

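```bash
python3 - <<'E'
from rig import *
from h import *
c=get_calibration("side");s,R=pose();M=R.as_matrix();r=cv2.Rodrigues(c["R"])[0]
P=lambda X:cv2.projectPoints(np.array([X],float),r,c["t"],c["camera_matrix"],c["D"])[0].ravel()
for dx in(0,-10,-15,-20):
  for dz in(-11,0,11):
    X=s["eef_pos"]+M@[dx,0,dz];print(dx,dz,X.round(1),P(X).round(1),wproj(X).round(1))
im=capture("wrist")[:,:,::-1];cv2.imwrite("pics/w4.png",cv2.resize(im[200:360,220:420],None,fx=4,fy=3.7,interpolation=cv2.INTER_CUBIC))
E
```

```text
0 -11 [663.2  -2.9 148. ] [227.  217.8] [315.3 214.5]
0 0 [664.8 -13.7 148. ] [228.3 214.9] [315.3 230.5]
0 11 [666.5 -24.6 148. ] [229.7 212. ] [315.3 246. ]
-10 -11 [663.1  -2.9 158. ] [226.4 213.6] [315.3 220.5]
-10 0 [664.8 -13.7 158. ] [227.8 210.7] [315.3 237.4]
-10 11 [666.5 -24.6 158. ] [229.2 207.8] [315.3 253.6]
-15 -11 [663.1  -2.9 163. ] [226.1 211.5] [315.3 223.8]
-15 0 [664.8 -13.7 163. ] [227.5 208.6] [315.3 241.1]
-15 11 [666.5 -24.6 163. ] [228.9 205.7] [315.3 257.7]
-20 -11 [663.1  -2.9 168. ] [225.9 209.3] [315.3 227.3]
-20 0 [664.8 -13.7 168. ] [227.2 206.4] [315.3 245.1]
-20 11 [666.5 -24.6 168. ] [228.6 203.6] [315.3 262.1]
```

View pics/w4.png

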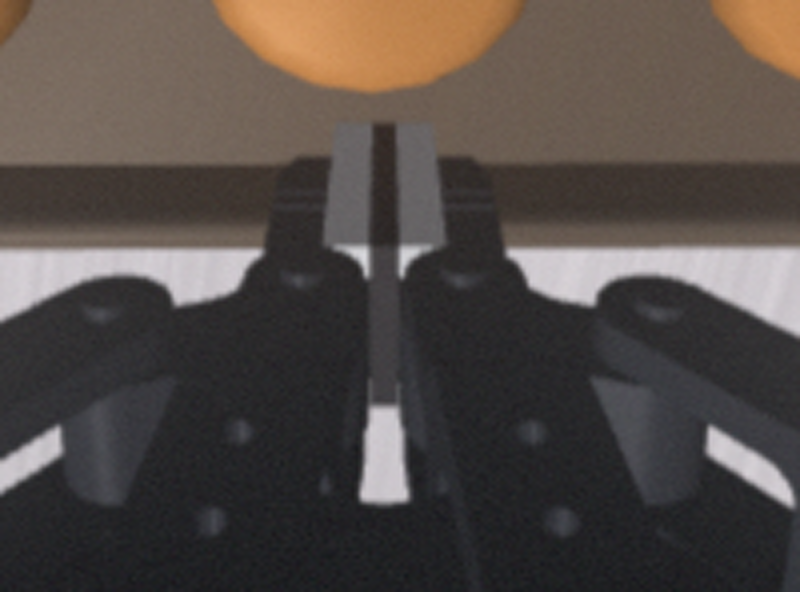

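The side view puts the visible fingertips at about (226,207), but the TCP projects to row 215. The wrist view agrees, so the real tips are about 26 mm behind the nominal TCP. They passed above the wall without touching it. I'll back out, lower by that much and approach again.

Emit:
jog_arm:
  increments:
    - {"x":0,"y":0,"z":20,"rx":0,"ry":0,"rz":0,"hand":0}
    - {"x":0,"y":0,"z":20,"rx":0,"ry":0,"rz":0,"hand":0}
    - {"x":8,"y":0,"z":0,"rx":0,"ry":0,"rz":0,"hand":0}
    - {"x":14,"y":0,"z":0,"rx":0,"ry":0,"rz":0,"hand":0}
    - {"x":0,"y":0,"z":0,"rx":0,"ry":0,"rz":0,"hand":0}

```text
time_s: 5.12
eef_pos: [670.1, -52.7, 124.0]
ee_rot: [0.536, 0.459, 0.538, -0.46]
force: [0.5, 0.1, -0.6]
grip_width: -0.003
```

```bash
python3 - <<'E'
from rig import *
from h import *
im=capture("side")
cv2.imwrite("pics/side4.png",cv2.resize(im[110:260,160:330,::-1],None,fx=4,fy=4,interpolation=cv2.INTER_CUBIC))
im=capture("wrist");cv2.imwrite("pics/w5.png",im[:,:,::-1]);s,R=pose();print(s['eef_pos'],s['force'],s['grip_width'])
E
```

```text
[670.92461265 -52.87088899 125.76115155] [ 0.20033235 -0.27837735 -0.35329883] -0.0029857313848119463
```

View pics/side4.png

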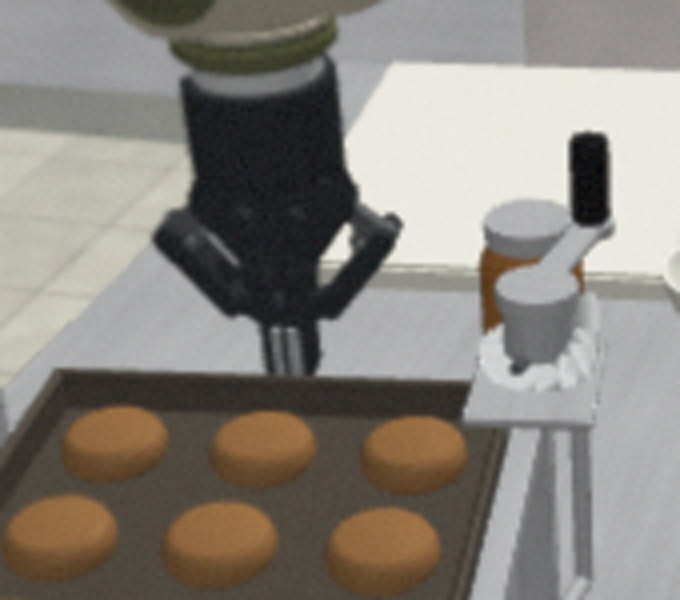

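View pics/w5.png

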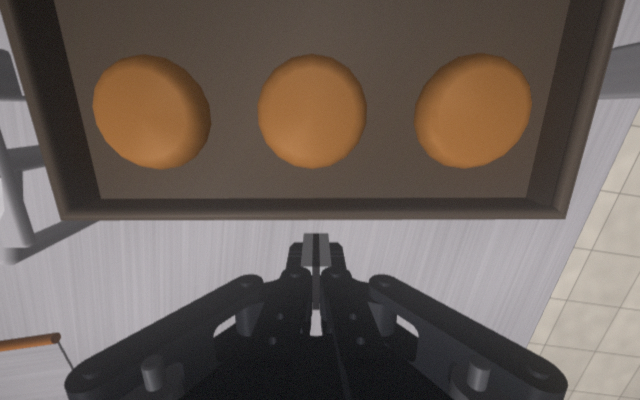

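Now the rim (row 372 in the zoom) hides the fingertips, so they are outside and below the rim. Advancing.

Emit:
jog_arm:
  increments:
    - {"x":1,"y":0,"z":-4,"rx":0,"ry":0,"rz":0,"hand":0}
    - {"x":0,"y":0,"z":-3,"rx":0,"ry":0,"rz":0,"hand":0}
    - {"x":0,"y":0,"z":-2,"rx":0,"ry":0,"rz":0,"hand":0}
    - {"x":0,"y":0,"z":-2,"rx":0,"ry":0,"rz":0,"hand":0}

```text
time_s: 5.72
eef_pos: [669.3, -42.3, 125.0]
ee_rot: [0.537, 0.46, 0.537, -0.46]
force: [-0.1, 0.3, 0.3]
grip_width: -0.005
```

Emit:
jog_arm:
  increments:
    - {"x":0,"y":0,"z":-2,"rx":0,"ry":0,"rz":0,"hand":0}
    - {"x":0,"y":0,"z":-2,"rx":0,"ry":0,"rz":0,"hand":0}
    - {"x":0,"y":0,"z":-2,"rx":0,"ry":0,"rz":0,"hand":0}

```text
time_s: 6.1
eef_pos: [668.5, -37.7, 125.0]
ee_rot: [0.537, 0.46, 0.536, -0.461]
force: [0.6, -5.5, -0.2]
grip_width: 0.001
```

Contact: 5.5 N. Pushing.

Emit:
jog_arm:
  increments:
    - {"x":0,"y":0,"z":-3,"rx":0,"ry":0,"rz":0,"hand":0}
    - {"x":0,"y":0,"z":-3,"rx":0,"ry":0,"rz":0,"hand":0}
    - {"x":0,"y":0,"z":-3,"rx":0,"ry":0,"rz":0,"hand":0}
    - {"x":0,"y":0,"z":-3,"rx":0,"ry":0,"rz":0,"hand":0}
    - {"x":0,"y":0,"z":-3,"rx":0,"ry":0,"rz":0,"hand":0}

```text
time_s: 6.72
eef_pos: [666.2, -22.9, 124.9]
ee_rot: [0.537, 0.46, 0.536, -0.461]
force: [0.6, -5.5, -0.3]
grip_width: 0.001
```

Emit:
jog_arm:
  increments:
    - {"x":0,"y":0,"z":-3,"rx":0,"ry":0,"rz":0,"hand":0}
    - {"x":0,"y":0,"z":-3,"rx":0,"ry":0,"rz":0,"hand":0}
    - {"x":0,"y":0,"z":-3,"rx":0,"ry":0,"rz":0,"hand":0}
    - {"x":0,"y":0,"z":-3,"rx":0,"ry":0,"rz":0,"hand":0}
    - {"x":0,"y":0,"z":-3,"rx":0,"ry":0,"rz":0,"hand":0}

```text
time_s: 7.35
eef_pos: [663.9, -8.1, 125.0]
ee_rot: [0.537, 0.46, 0.536, -0.461]
force: [0.5, -5.4, -0.6]
grip_width: -0.0
```

```bash
python3 - <<'E'
from rig import *
from h import *
im=capture("side")
cv2.imwrite("pics/side5.png",im[:,:,::-1])
im=capture("wrist");cv2.imwrite("pics/w6.png",im[:,:,::-1]);s,R=pose();print(s['eef_pos'],s['force'],s['grip_width'])
E
```

```text
[663.82564729  -7.6337368  124.94252622] [ 0.51093567 -4.69288232 -0.26774641] -0.002342103555355542
```

View pics/side5.png

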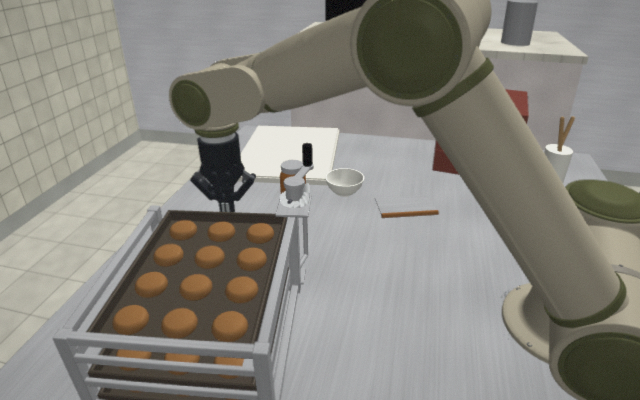

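View pics/w6.png

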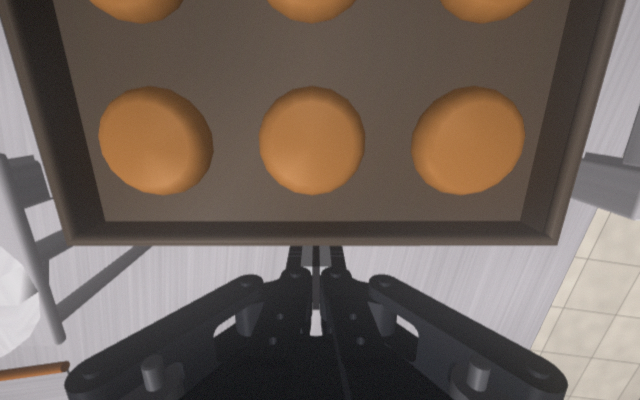

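The side and wrist views show the tray sliding in square (rim level at row 243), with about 5 N on the wrist. I'll slow down towards the stop.

Emit:
jog_arm:
  increments:
    - {"x":0,"y":0,"z":-2,"rx":0,"ry":0,"rz":0,"hand":0}
    - {"x":0,"y":0,"z":-2,"rx":0,"ry":0,"rz":0,"hand":0}
    - {"x":0,"y":0,"z":-1.5,"rx":0,"ry":0,"rz":0,"hand":0}
    - {"x":0,"y":0,"z":-1,"rx":0,"ry":0,"rz":0,"hand":0}
    - {"x":0,"y":0,"z":-1,"rx":0,"ry":0,"rz":0,"hand":0}

```text
time_s: 8.07
eef_pos: [662.7, -0.4, 125.0]
ee_rot: [0.537, 0.46, 0.536, -0.46]
force: [0.9, -5.8, -0.9]
grip_width: 0.002
```

Emit:
jog_arm:
  increments:
    - {"x":0,"y":0,"z":-1,"rx":0,"ry":0,"rz":0,"hand":0}
    - {"x":0,"y":0,"z":-1,"rx":0,"ry":0,"rz":0,"hand":0}
    - {"x":0,"y":0,"z":-1,"rx":0,"ry":0,"rz":0,"hand":0}

```text
time_s: 8.45
eef_pos: [662.3, 2.5, 125.0]
ee_rot: [0.537, 0.46, 0.536, -0.46]
force: [1.5, -5.9, -1.0]
grip_width: 0.004
```

Emit:
jog_arm:
  increments:
    - {"x":0,"y":0,"z":-1,"rx":0,"ry":0,"rz":0,"hand":0}
    - {"x":0,"y":0,"z":-1,"rx":0,"ry":0,"rz":0,"hand":0}

```text
time_s: 8.7
eef_pos: [662.0, 4.5, 125.0]
ee_rot: [0.537, 0.46, 0.536, -0.46]
force: [1.2, -6.2, -0.5]
grip_width: 0.003
```

Emit:
jog_arm:
  increments:
    - {"x":0,"y":0,"z":-1,"rx":0,"ry":0,"rz":0,"hand":0}
    - {"x":0,"y":0,"z":-1,"rx":0,"ry":0,"rz":0,"hand":0}

```text
time_s: 8.95
eef_pos: [661.7, 6.5, 124.9]
ee_rot: [0.537, 0.46, 0.536, -0.461]
force: [0.1, -6.4, -0.6]
grip_width: -0.006
```

Emit:
jog_arm:
  increments:
    - {"x":0,"y":0,"z":-1,"rx":0,"ry":0,"rz":0,"hand":0}
    - {"x":0,"y":0,"z":-1,"rx":0,"ry":0,"rz":0,"hand":0}

```text
time_s: 9.2
eef_pos: [661.4, 8.4, 125.0]
ee_rot: [0.537, 0.46, 0.536, -0.461]
force: [0.7, -5.6, 0.1]
grip_width: 0.001
```

Emit:
jog_arm:
  increments:
    - {"x":0,"y":0,"z":-1,"rx":0,"ry":0,"rz":0,"hand":0}

```text
time_s: 9.32
eef_pos: [661.2, 9.4, 125.0]
ee_rot: [0.537, 0.46, 0.536, -0.461]
force: [-0.1, -5.9, 0.4]
grip_width: -0.001
```

Emit:
jog_arm:
  increments:
    - {"x":0,"y":0,"z":-1,"rx":0,"ry":0,"rz":0,"hand":0}

```text
time_s: 9.45
eef_pos: [661.1, 10.4, 125.0]
ee_rot: [0.537, 0.46, 0.536, -0.46]
force: [0.2, -5.9, -0.1]
grip_width: -0.001
```

Emit:
jog_arm:
  increments:
    - {"x":0,"y":0,"z":-1,"rx":0,"ry":0,"rz":0,"hand":0}

```text
time_s: 9.57
eef_pos: [660.9, 11.4, 125.0]
ee_rot: [0.537, 0.46, 0.536, -0.461]
force: [1.2, -6.2, -0.9]
grip_width: -0.001
```

Emit:
jog_arm:
  increments:
    - {"x":0,"y":0,"z":-1,"rx":0,"ry":0,"rz":0,"hand":0}

```text
time_s: 9.7
eef_pos: [660.7, 12.4, 125.0]
ee_rot: [0.537, 0.46, 0.536, -0.461]
force: [0.6, -5.7, -0.1]
grip_width: -0.0
```

Emit:
jog_arm:
  increments:
    - {"x":0,"y":0,"z":-1,"rx":0,"ry":0,"rz":0,"hand":0}

```text
time_s: 9.82
eef_pos: [660.6, 13.3, 124.9]
ee_rot: [0.537, 0.46, 0.536, -0.461]
force: [0.8, -5.9, -0.6]
grip_width: 0.003
```

Emit:
jog_arm:
  increments:
    - {"x":0,"y":0,"z":-1,"rx":0,"ry":0,"rz":0,"hand":0}

```text
time_s: 9.95
eef_pos: [660.6, 13.8, 125.0]
ee_rot: [0.538, 0.46, 0.536, -0.461]
force: [2.4, -10.4, -1.5]
grip_width: -0.0
```

```bash
python3 - <<'E'
from rig import *
from h import *
im=capture("side")
cv2.imwrite("pics/side6.png",cv2.resize(im[130:400,60:330,::-1],None,fx=2.2,fy=2.2,interpolation=cv2.INTER_CUBIC))
print(sense()['force'])
E
```

```text
[ 1.54818255 -8.26569365 -1.44108478]
```

View pics/side6.png

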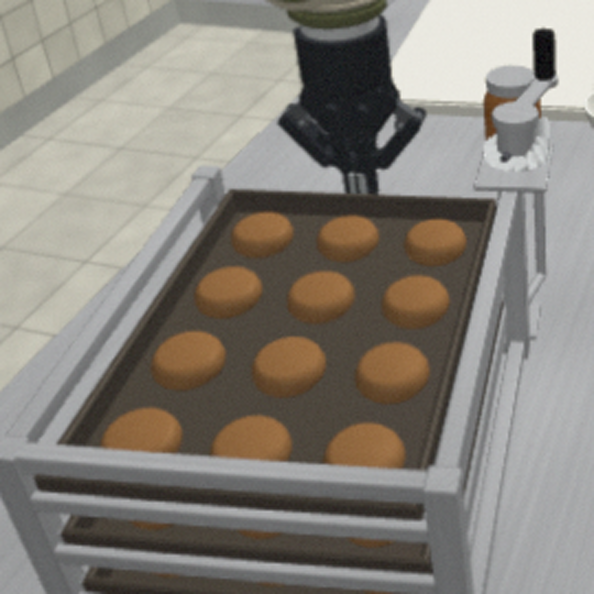

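The tray's rear edge is now at the rear stop bar, and the force jumped from 6 to 10 N. One small nudge to confirm.

Emit:
jog_arm:
  increments:
    - {"x":0,"y":0,"z":-0.6,"rx":0,"ry":0,"rz":0,"hand":0}
    - {"x":0,"y":0,"z":0,"rx":0,"ry":0,"rz":0,"hand":0}

```text
time_s: 10.25
eef_pos: [660.7, 13.8, 125.0]
ee_rot: [0.538, 0.46, 0.536, -0.461]
force: [2.2, -10.7, -1.3]
grip_width: 0.0
```

The tray is home: the position is blocked at y=13.8 with a steady 10.7 N, after 52.7 mm of travel. Retreating and rising.

Emit:
jog_arm:
  increments:
    - {"x":0,"y":0,"z":15,"rx":0,"ry":0,"rz":0,"hand":0}
    - {"x":0,"y":0,"z":40,"rx":0,"ry":0,"rz":0,"hand":0}
    - {"x":-60,"y":0,"z":10,"rx":0,"ry":0,"rz":0,"hand":0}
    - {"x":-60,"y":0,"z":0,"rx":0,"ry":0,"rz":0,"hand":0}
    - {"x":-60,"y":0,"z":0,"rx":0,"ry":0,"rz":0,"hand":36}

```text
time_s: 10.88
eef_pos: [669.8, -48.6, 307.0]
ee_rot: [0.537, 0.46, 0.537, -0.46]
force: [0.3, -0.5, 1.0]
grip_width: 0.201
```

```bash
python3 - <<'E'
from rig import *
from h import *
rows([517.5,-93,320],4.57+np.pi/2,4)
for n in("top","wrist"): cv2.imwrite(f"pics/{n}7.png",capture(n)[:,:,::-1])
print(sense()['force'],sense()['eef_pos'])
E
```

```text
[ -3.3 -39.3   5.1] rx 0.074
[ -3.3 -38.8   8. ] rx 0.074
[ -3.3 -38.1  10.9] rx 0.074
[ -3.3 -37.2  13.7] rx 0.074
[0.4806747  0.49003696 0.17517085] [671.40322801 -48.77574426 312.6881573 ]
```

View pics/wrist7.png

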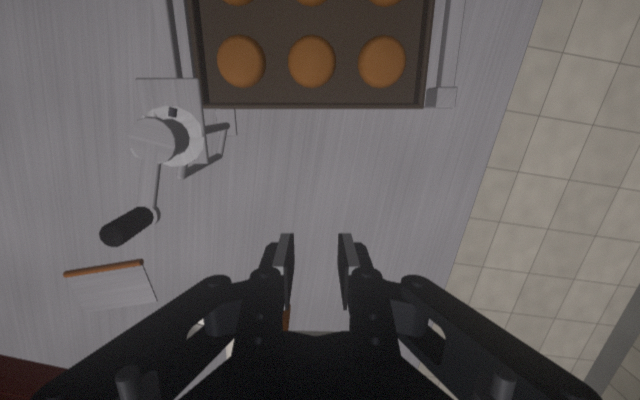

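The wrist view shows the tray home, the knob base near (148,216), the knob top near (113,236), and the open pads at (284,235) and (346,235). Moving over the knob.

Emit:
jog_arm:
  increments:
    - {"x":-3.5,"y":-39,"z":5,"rx":0.074,"ry":0,"rz":0,"hand":40}
    - {"x":-3.5,"y":-39,"z":8,"rx":0.074,"ry":0,"rz":0,"hand":40}
    - {"x":-3,"y":-38,"z":11,"rx":0.074,"ry":0,"rz":0,"hand":40}
    - {"x":-3,"y":-37,"z":14,"rx":0.074,"ry":0,"rz":0,"hand":40}
    - {"x":0,"y":0,"z":0,"rx":0,"ry":0,"rz":0,"hand":40}

```text
time_s: 11.6
eef_pos: [517.0, -93.5, 318.6]
ee_rot: [0.463, 0.535, 0.463, -0.534]
force: [0.4, 0.8, -0.2]
grip_width: 0.469
```

```bash
python3 - <<'E'
from rig import *
from h import *
for n in("side","wrist"): cv2.imwrite(f"pics/{n}8.png",capture(n)[:,:,::-1])
plan([517.5,-93,320],4.57+np.pi/2)
s,R=pose();print(R.as_matrix().round(3))
print(wproj([517.5,-93,283]),wproj([517.5,-93,238]))
E
```

```text
t 11.7 pos [518.60114577 -93.09752461 317.87790839] F [-0.38345096 -0.44232283 -0.6228089 ] w 0.4680897019859867 yang -0.14166390624935912 xax [ 4.12453726e-04  5.15137946e-04 -9.99999782e-01]
tool shift [-2.12249508 -1.10317231  0.0577177 ] rx 0.0007250741353299617 joints [-4.00528488e-01  2.66345313e-01  1.28169764e+00  6.35347103e-04
  1.59337074e+00 -2.58850279e-01]
[[ 0.     0.99  -0.141]
 [ 0.001 -0.141 -0.99 ]
 [-1.     0.    -0.001]]
[313.78929773 211.63254884] [314.0582193  194.35720325]
```

View pics/wrist8.png

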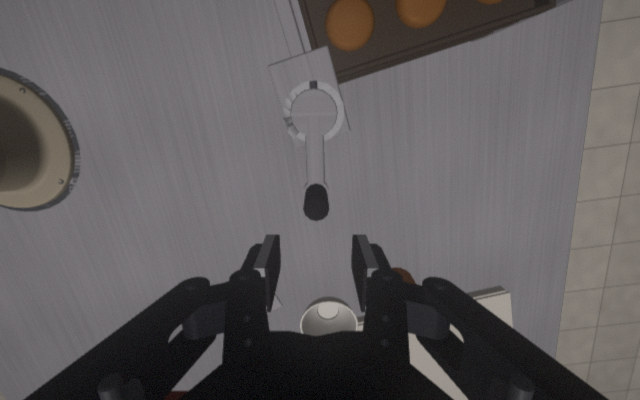

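View pics/side8.png

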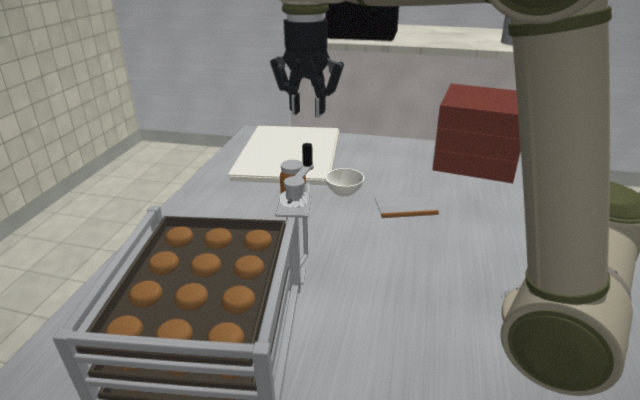

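The knob (316,205) lies centred between the pads (270 and 362), with the lever running straight up the image to the hub at (313,110). Lowering over it with room to spare, so that the knob can rise.

Emit:
jog_arm:
  increments:
    - {"x":25,"y":0,"z":-2,"rx":0,"ry":0,"rz":0,"hand":40}
    - {"x":20,"y":0,"z":0,"rx":0,"ry":0,"rz":0,"hand":40}
    - {"x":20,"y":0,"z":0,"rx":0,"ry":0,"rz":0,"hand":40}
    - {"x":15,"y":0,"z":0,"rx":0,"ry":0,"rz":0,"hand":40}
    - {"x":0,"y":0,"z":0,"rx":0,"ry":0,"rz":0,"hand":40}

```text
time_s: 12.32
eef_pos: [518.7, -90.8, 236.8]
ee_rot: [-0.463, -0.534, -0.464, 0.534]
force: [-0.3, -0.1, 0.6]
grip_width: 0.467
```

```bash
python3 - <<'E'
from rig import *
from h import *
im=capture("side");cv2.imwrite("pics/side9.png",cv2.resize(im[60:230,220:390,::-1],None,fx=3.5,fy=3.5,interpolation=cv2.INTER_CUBIC))
cv2.imwrite("pics/wrist9.png",capture("wrist")[:,:,::-1])
s,R=pose();print(s['eef_pos'],s['force'])
E
```

```text
[519.1139787  -91.07318503 238.37989182] [-0.36074496  0.18796491 -0.65525996]
```

View pics/wrist9.png

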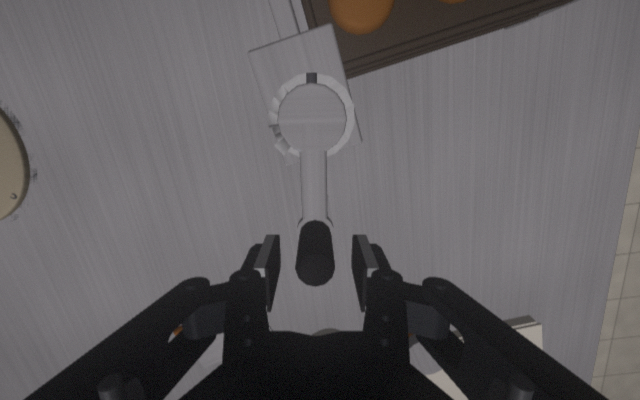

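View pics/side9.png

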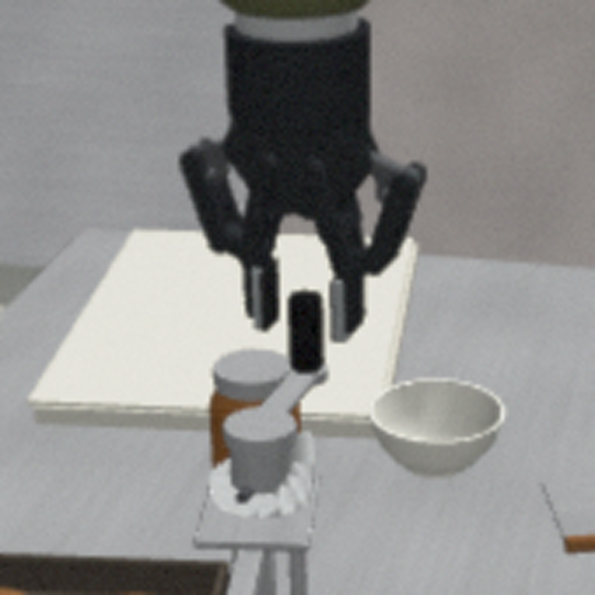

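```bash
python3 - <<'E'
from h import *
for z in(220,230,238,245): print(z,wray((313,118),z).round(1), "knob base",wray((316,228),z).round(1))
print(wray((316,268),283))
E
```

```text
220 [527.5 -22.5 220. ] knob base [518.8 -97.4 220. ]
230 [527.6 -22.2 230. ] knob base [519.4 -93.  230. ]
238 [527.7 -22.  238. ] knob base [519.8 -89.5 238. ]
245 [527.8 -21.8 245. ] knob base [520.3 -86.4 245. ]
[519.54792351 -90.8298767  283.        ]
```

Emit:
jog_arm:
  increments:
    - {"x":4,"y":0,"z":0,"rx":0,"ry":0,"rz":0,"hand":30}
    - {"x":0,"y":0,"z":0,"rx":0,"ry":0,"rz":0,"hand":30}
    - {"x":0,"y":5.6,"z":-0.2,"rx":-0.08,"ry":0,"rz":0,"hand":30}
    - {"x":0,"y":5.6,"z":-0.2,"rx":-0.08,"ry":0,"rz":0,"hand":30}
    - {"x":0,"y":5.6,"z":-0.2,"rx":-0.08,"ry":0,"rz":0,"hand":30}

```text
time_s: 13.05
eef_pos: [535.2, -91.2, 234.1]
ee_rot: [0.524, 0.474, 0.525, -0.474]
force: [-3.0, 1.6, 1.0]
grip_width: 0.352
```

```bash
cat >> h.py <<'E'
PV=np.array([527.7,-22.])
def st():
    s,R=pose();M=R.as_matrix();v=s["eef_pos"][:2]-PV
    a=np.arctan2(v[1],v[0]);F=s["force"]
    tg=np.array([-np.sin(a),np.cos(a)]);rd=v/np.linalg.norm(v)
    print("t",round(s["time_s"],2),"r",np.linalg.norm(v).round(1),"joint(tcp)",round((a-1.728-2.81)%(2*np.pi),3),"yang-tang",round((np.arctan2(M[1,1],M[0,1])-a-np.pi/2+np.pi/2)%np.pi-np.pi/2,3),"z",s["eef_pos"][2].round(1),"Ft",(F[:2]@tg).round(1),"Fr",(F[:2]@rd).round(1),"Fz",F[2].round(1),"w",s["grip_width"].round(2))
E
python3 - <<'E'
from h import *
st()
E
```

```text
Traceback (most recent call last):
  File "h.py", line 48, in st
    print("t",round(s["time_s"],2),"r",np.linalg.norm(v).round(1),"joint(tcp)",round((a-1.728-2.81)%(2*np.pi),3),"yang-tang",round((np.arctan2(M[1,1],M[0,1])-a-np.pi/2+np.pi/2)%np.pi-np.pi/2,3),"z",s["eef_pos"][2].round(1),"Ft",(F[:2]@tg).round(1),"Fr",(F[:2]@rd).round(1),"Fz",F[2].round(1),"w",s["grip_width"].round(2))
                                                                                                                                                                                                                                                                                                        ^^^^^^^^^^^^^^^^^^^^^
AttributeError: 'float' object has no attribute 'round'
```

Emit:
jog_arm:
  increments:
    - {"x":0,"y":5.6,"z":-0.2,"rx":-0.08,"ry":0,"rz":0,"hand":30}
    - {"x":0,"y":5.6,"z":-0.2,"rx":-0.08,"ry":0,"rz":0,"hand":30}
    - {"x":0,"y":5.6,"z":-0.2,"rx":-0.08,"ry":0,"rz":0,"hand":30}
    - {"x":0,"y":5.6,"z":-0.2,"rx":-0.08,"ry":0,"rz":0,"hand":30}

```text
time_s: 13.55
eef_pos: [556.7, -85.7, 234.0]
ee_rot: [0.593, 0.384, 0.594, -0.385]
force: [-3.7, 0.8, 0.2]
grip_width: 0.352
```

```bash
sed -i 's/s\["grip_width"\].round(2)/round(float(s["grip_width"]),2)/' h.py
python3 - <<'E'
from h import *
st()
E
```

```text
t 13.55 r 70.0 joint(tcp) 0.602 yang-tang -0.007 z 234.0 Ft -3.0 Fr -2.3 Fz 0.2 w 0.35
```

Emit:
jog_arm:
  increments:
    - {"x":0,"y":5.6,"z":-0.2,"rx":-0.08,"ry":0,"rz":0,"hand":30}
    - {"x":0,"y":5.6,"z":-0.2,"rx":-0.08,"ry":0,"rz":0,"hand":30}
    - {"x":0,"y":5.6,"z":-0.2,"rx":-0.08,"ry":0,"rz":0,"hand":30}
    - {"x":0,"y":5.6,"z":-0.2,"rx":-0.08,"ry":0,"rz":0,"hand":30}

```text
time_s: 14.05
eef_pos: [574.9, -73.9, 234.2]
ee_rot: [0.646, 0.285, 0.648, -0.286]
force: [-8.5, -0.8, 4.1]
grip_width: 0.348
```

```bash
python3 - <<'E'
from rig import *
from h import *
st()
im=capture("side");cv2.imwrite("pics/side10.png",cv2.resize(im[60:230,200:370,::-1],None,fx=3.5,fy=3.5,interpolation=cv2.INTER_CUBIC))
cv2.imwrite("pics/wrist10.png",capture("wrist")[:,:,::-1])
E
```

```text
t 14.05 r 70.2 joint(tcp) 0.912 yang-tang 0.002 z 234.2 Ft -6.9 Fr -5.1 Fz 4.1 w 0.35
```

View pics/wrist10.png

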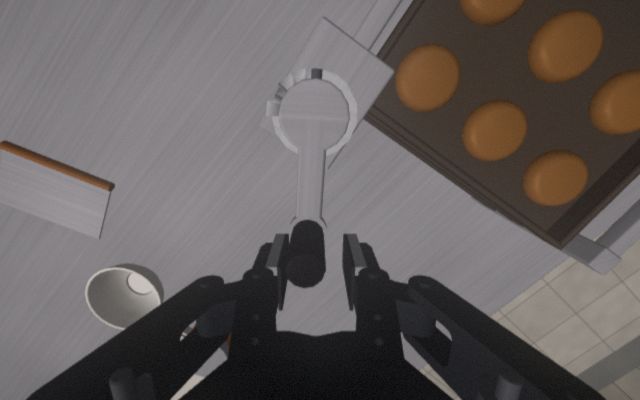

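View pics/side10.png

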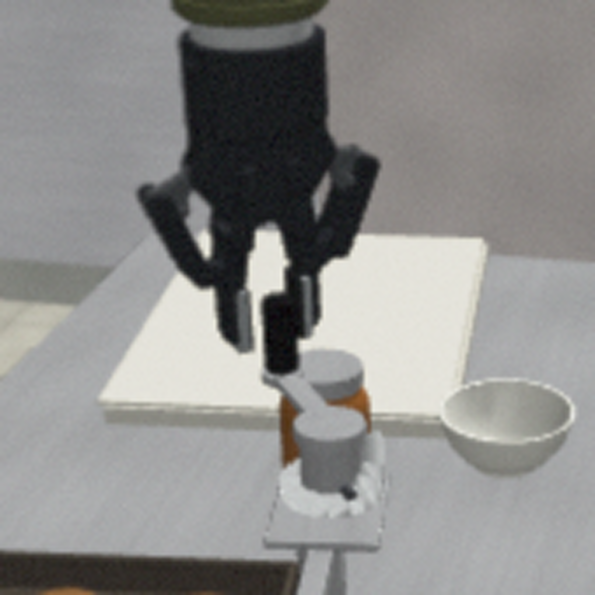

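The knob, at (305,262) in the wrist view, is pushed by the left finger and is climbing; it slides up freely (Ft about 7 N).

Emit:
jog_arm:
  increments:
    - {"x":0,"y":4.2,"z":-0.2,"rx":-0.06,"ry":0,"rz":0,"hand":30}
    - {"x":0,"y":4.2,"z":-0.2,"rx":-0.06,"ry":0,"rz":0,"hand":30}
    - {"x":0,"y":4.2,"z":-0.2,"rx":-0.06,"ry":0,"rz":0,"hand":30}
    - {"x":0,"y":4.2,"z":-0.2,"rx":-0.06,"ry":0,"rz":0,"hand":30}

```text
time_s: 14.65
eef_pos: [585.8, -62.5, 235.3]
ee_rot: [0.676, 0.205, 0.676, -0.208]
force: [-9.3, -7.9, 8.0]
grip_width: 0.35
```

Emit:
jog_arm:
  increments:
    - {"x":0,"y":3.5,"z":-0.1,"rx":-0.05,"ry":0,"rz":0,"hand":30}
    - {"x":0,"y":3.5,"z":-0.1,"rx":-0.05,"ry":0,"rz":0,"hand":30}

```text
time_s: 14.9
eef_pos: [589.7, -57.0, 235.6]
ee_rot: [0.686, 0.171, 0.685, -0.174]
force: [-7.9, -9.7, 8.2]
grip_width: 0.353
```

```bash
python3 - <<'E'
from rig import *
from h import *
st()
im=capture("side");cv2.imwrite("pics/side11.png",cv2.resize(im[60:230,200:370,::-1],None,fx=3.5,fy=3.5,interpolation=cv2.INTER_CUBIC))
E
```

```text
t 14.9 r 71.2 joint(tcp) 1.232 yang-tang 0.021 z 235.6 Ft -12.3 Fr -2.1 Fz 8.2 w 0.35
```

View pics/side11.png

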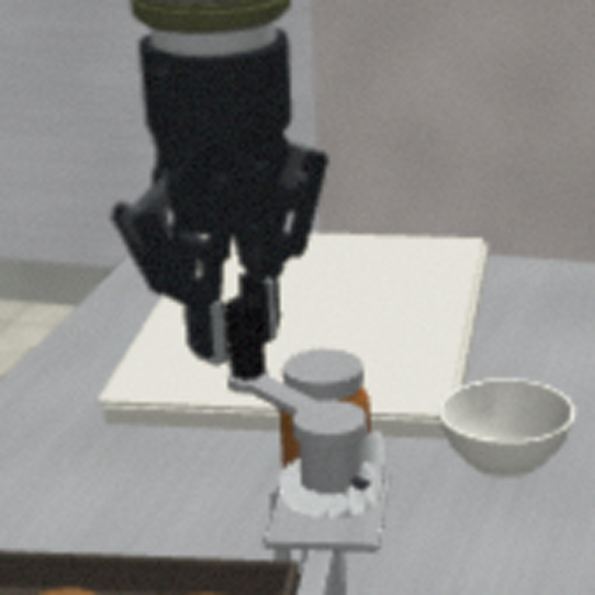

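Emit:
jog_arm:
  increments:
    - {"x":-0.6,"y":3.5,"z":-0.1,"rx":-0.05,"ry":0,"rz":0,"hand":30}
    - {"x":-0.6,"y":3.5,"z":-0.1,"rx":-0.05,"ry":0,"rz":0,"hand":30}

```text
time_s: 15.2
eef_pos: [592.8, -50.8, 236.6]
ee_rot: [0.694, 0.137, 0.693, -0.14]
force: [-7.7, -9.9, 7.0]
grip_width: 0.356
```

Emit:
jog_arm:
  increments:
    - {"x":-0.6,"y":3.5,"z":-0.1,"rx":-0.05,"ry":0,"rz":0,"hand":30}
    - {"x":-0.6,"y":3.5,"z":-0.1,"rx":-0.05,"ry":0,"rz":0,"hand":30}

```text
time_s: 15.45
eef_pos: [595.2, -44.4, 237.9]
ee_rot: [0.7, 0.102, 0.699, -0.105]
force: [-5.3, -10.7, 7.4]
grip_width: 0.352
```

```bash
python3 - <<'E'
from rig import *
from h import *
st()
im=capture("side");cv2.imwrite("pics/side12.png",cv2.resize(im[60:230,180:350,::-1],None,fx=3.5,fy=3.5,interpolation=cv2.INTER_CUBIC))
cv2.imwrite("pics/wrist12.png",capture("wrist")[:,:,::-1])
E
```

```text
t 15.45 r 71.1 joint(tcp) 1.425 yang-tang 0.027 z 237.9 Ft -11.8 Fr -1.6 Fz 7.4 w 0.35
```

View pics/side12.png

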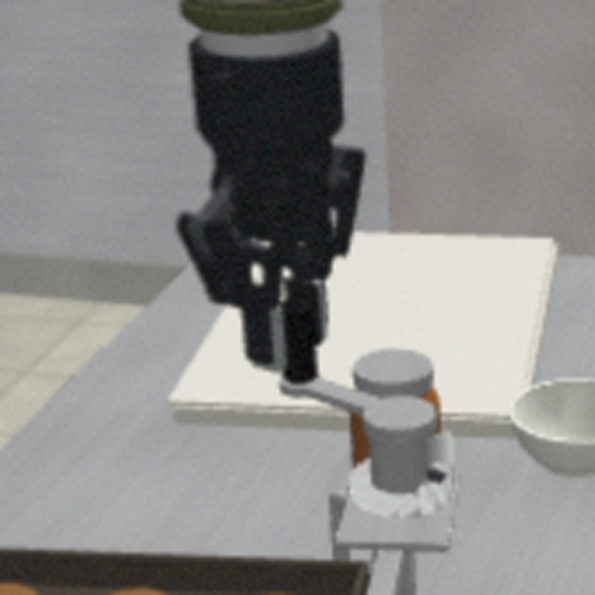

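View pics/wrist12.png

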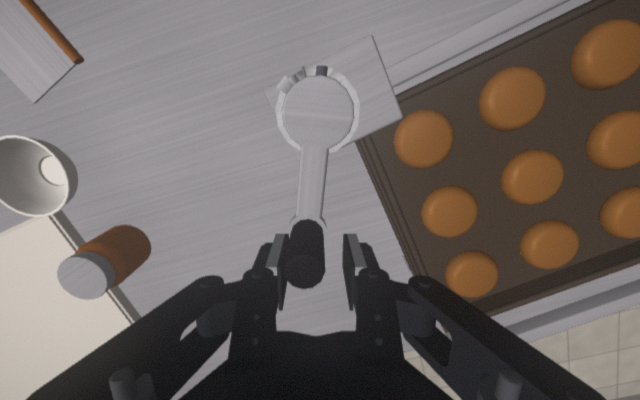

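Still climbing steadily (Ft about 12 N including friction, Fz 7 N). I'll use smaller steps towards the crest.

Emit:
jog_arm:
  increments:
    - {"x":-0.6,"y":2.8,"z":-0.2,"rx":-0.04,"ry":0,"rz":0,"hand":30}
    - {"x":-0.6,"y":2.8,"z":-0.2,"rx":-0.04,"ry":0,"rz":0,"hand":30}

```text
time_s: 15.8
eef_pos: [596.8, -38.7, 238.7]
ee_rot: [0.704, 0.074, 0.702, -0.077]
force: [-1.7, -10.5, 4.2]
grip_width: 0.354
```

Emit:
jog_arm:
  increments:
    - {"x":-0.6,"y":2.8,"z":-0.2,"rx":-0.04,"ry":0,"rz":0,"hand":30}

```text
time_s: 15.92
eef_pos: [597.3, -36.0, 239.2]
ee_rot: [0.705, 0.06, 0.704, -0.063]
force: [0.2, -11.3, 4.1]
grip_width: 0.35
```

Emit:
jog_arm:
  increments:
    - {"x":-0.3,"y":2.1,"z":-0.2,"rx":-0.03,"ry":0,"rz":0,"hand":30}

```text
time_s: 16.05
eef_pos: [597.8, -34.0, 239.7]
ee_rot: [0.706, 0.049, 0.704, -0.052]
force: [-0.1, -10.9, 4.5]
grip_width: 0.354
```

Emit:
jog_arm:
  increments:
    - {"x":-0.3,"y":2.1,"z":-0.2,"rx":-0.03,"ry":0,"rz":0,"hand":30}

```text
time_s: 16.18
eef_pos: [598.1, -31.9, 240.1]
ee_rot: [0.707, 0.039, 0.705, -0.042]
force: [1.3, -9.9, 4.1]
grip_width: 0.353
```

```bash
python3 - <<'E'
from h import *
st()
E
```

```text
t 16.18 r 71.1 joint(tcp) 1.605 yang-tang 0.026 z 240.1 Ft -9.6 Fr 2.7 Fz 4.1 w 0.35
```

Emit:
jog_arm:
  increments:
    - {"x":0,"y":2.1,"z":-0.2,"rx":-0.03,"ry":0,"rz":0,"hand":30}

```text
time_s: 16.3
eef_pos: [598.3, -29.9, 240.4]
ee_rot: [0.708, 0.028, 0.705, -0.031]
force: [3.3, -10.4, 6.5]
grip_width: 0.351
```

Emit:
jog_arm:
  increments:
    - {"x":0,"y":2.1,"z":-0.2,"rx":-0.03,"ry":0,"rz":0,"hand":30}

```text
time_s: 16.42
eef_pos: [598.6, -27.7, 240.7]
ee_rot: [0.709, 0.017, 0.705, -0.021]
force: [2.7, -9.7, 6.5]
grip_width: 0.355
```

Emit:
jog_arm:
  increments:
    - {"x":0,"y":2.1,"z":-0.2,"rx":-0.03,"ry":0,"rz":0,"hand":30}

```text
time_s: 16.55
eef_pos: [598.0, -24.6, 240.0]
ee_rot: [0.708, 0.007, 0.706, -0.009]
force: [2.3, -6.8, 5.3]
grip_width: 0.353
```

```bash
python3 - <<'E'
from rig import *
from h import *
st()
im=capture("side");cv2.imwrite("pics/side13.png",cv2.resize(im[60:230,180:350,::-1],None,fx=3.5,fy=3.5,interpolation=cv2.INTER_CUBIC))
E
```

```text
t 16.55 r 70.4 joint(tcp) 1.708 yang-tang 0.014 z 240.0 Ft -6.7 Fr 2.5 Fz 5.3 w 0.35
```

View pics/side13.png

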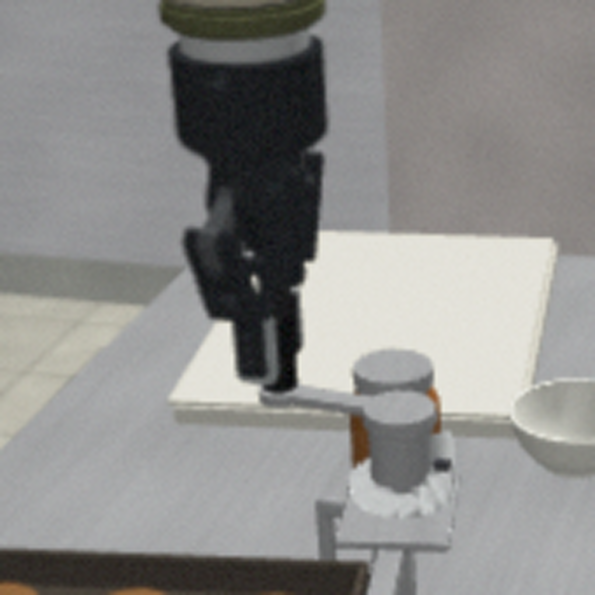

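The force is easing (Ft 6.7 N) and the lever is high, so it is on the crest.

Emit:
jog_arm:
  increments:
    - {"x":0,"y":1.4,"z":-0.1,"rx":-0.02,"ry":0,"rz":0,"hand":30}

```text
time_s: 16.73
eef_pos: [597.4, -22.3, 239.3]
ee_rot: [0.708, 0.001, 0.707, -0.001]
force: [0.1, -0.1, 0.4]
grip_width: 0.349
```

Emit:
jog_arm:
  increments:
    - {"x":0,"y":1.4,"z":-0.1,"rx":-0.02,"ry":0,"rz":0,"hand":30}

```text
time_s: 16.85
eef_pos: [596.9, -20.0, 238.5]
ee_rot: [0.707, -0.006, 0.707, 0.007]
force: [-0.7, -0.5, 0.3]
grip_width: 0.349
```

Emit:
jog_arm:
  increments:
    - {"x":0,"y":1.4,"z":-0.1,"rx":-0.02,"ry":0,"rz":0,"hand":30}

```text
time_s: 16.98
eef_pos: [596.7, -18.4, 238.4]
ee_rot: [0.707, -0.013, 0.707, 0.014]
force: [-1.1, -0.2, -0.3]
grip_width: 0.351
```

Emit:
jog_arm:
  increments:
    - {"x":0,"y":1.4,"z":-0.1,"rx":-0.02,"ry":0,"rz":0,"hand":30}

```text
time_s: 17.1
eef_pos: [596.6, -17.1, 238.5]
ee_rot: [0.707, -0.021, 0.707, 0.021]
force: [1.4, -0.0, 0.2]
grip_width: 0.349
```

Force has gone to zero: the handle dropped. Looking.

```bash
python3 - <<'E'
from rig import *
from h import *
st()
im=capture("side");cv2.imwrite("pics/side14.png",cv2.resize(im[60:230,180:350,::-1],None,fx=3.5,fy=3.5,interpolation=cv2.INTER_CUBIC))
cv2.imwrite("pics/wrist14.png",capture("wrist")[:,:,::-1])
E
```

```text
t 17.1 r 69.0 joint(tcp) 1.816 yang-tang -0.012 z 238.5 Ft -0.2 Fr 1.4 Fz 0.2 w 0.35
```

View pics/side14.png

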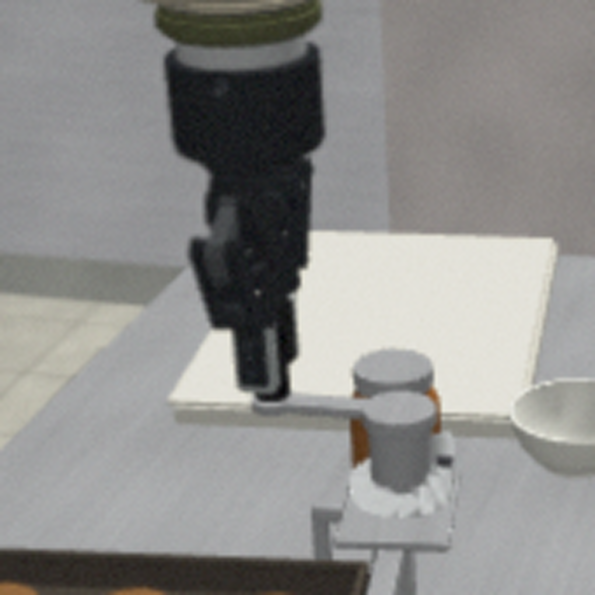

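View pics/wrist14.png

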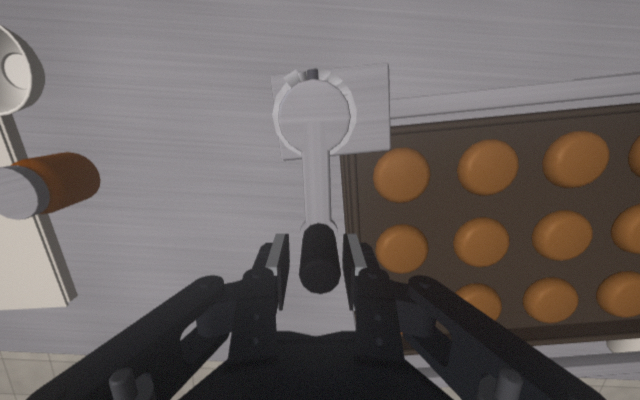

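```bash
python3 - <<'E'
import cv2
a=[cv2.imread(f"pics/side{i}.png") for i in(9,12,13,14)]
b=[a[0][330:520,180:340]]+[x[330:520,320:480] for x in a[1:]]
cv2.imwrite("pics/cmp.png",cv2.resize(cv2.hconcat(b),None,fx=1.25,fy=1.25))
E
```

```text
(no output)
```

View pics/cmp.png

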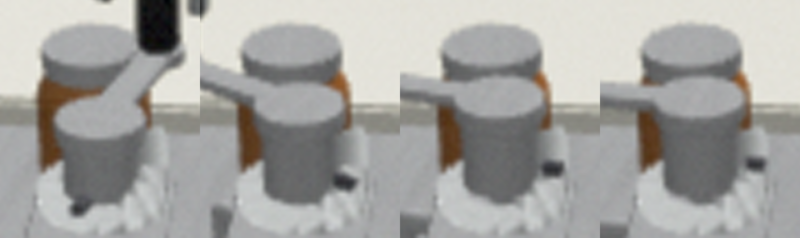

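Comparing the hub cap (top row 98 at the start, then 85, 77 and 77), the handle is still on the crest; the knob only ran ahead inside the finger gap. Carrying on in small steps.

Emit:
jog_arm:
  increments:
    - {"x":0,"y":2.1,"z":0,"rx":-0.03,"ry":0,"rz":0,"hand":30}

```text
time_s: 17.32
eef_pos: [596.5, -15.2, 238.5]
ee_rot: [0.706, -0.031, 0.707, 0.031]
force: [-0.4, 0.1, -0.9]
grip_width: 0.349
```

Emit:
jog_arm:
  increments:
    - {"x":0,"y":2.1,"z":0,"rx":-0.03,"ry":0,"rz":0,"hand":30}

```text
time_s: 17.45
eef_pos: [596.4, -13.2, 238.7]
ee_rot: [0.706, -0.042, 0.706, 0.042]
force: [-0.9, -0.5, 0.2]
grip_width: 0.352
```

Emit:
jog_arm:
  increments:
    - {"x":0,"y":1.4,"z":0,"rx":-0.02,"ry":0,"rz":0,"hand":30}

```text
time_s: 17.58
eef_pos: [596.3, -11.9, 238.8]
ee_rot: [0.705, -0.049, 0.705, 0.049]
force: [0.5, 0.8, 0.3]
grip_width: 0.351
```

```bash
python3 - <<'E'
from rig import *
from h import *
st()
im=capture("side");cv2.imwrite("pics/side15.png",cv2.resize(im[60:230,180:350,::-1],None,fx=3.5,fy=3.5,interpolation=cv2.INTER_CUBIC))
w=capture("wrist")[:,:,::-1]
a=cv2.imread("pics/side15.png")
cv2.imwrite("pics/m15.png",cv2.hconcat([cv2.resize(a[230:530,180:480],(400,400)),w[:,130:530]]))
E
```

```text
t 17.57 r 69.3 joint(tcp) 1.892 yang-tang -0.008 z 238.8 Ft 0.7 Fr 0.6 Fz 0.3 w 0.35
```

View pics/m15.png

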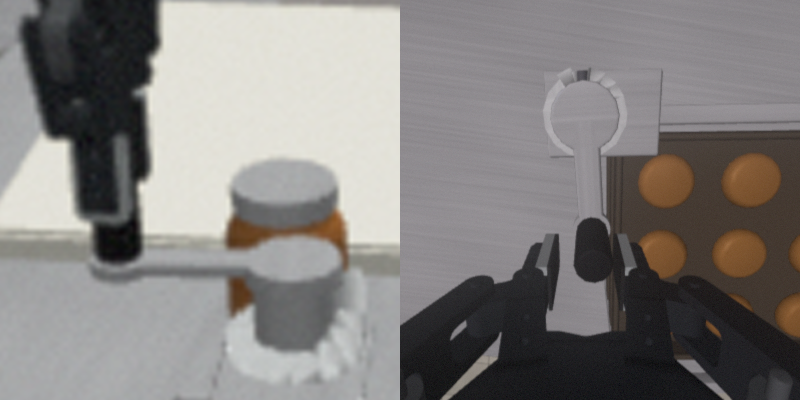

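The hub cap is back at its low row (about 410, against 391 on the crest), so the handle has dropped into the notch. The knob sits about 7 mm ahead of the trailing finger. I'll ease it to the notch end in small steps, watching the force.

Emit:
jog_arm:
  increments:
    - {"x":0,"y":1.4,"z":0,"rx":-0.02,"ry":0,"rz":0,"hand":30}
    - {"x":0,"y":1.4,"z":0,"rx":-0.02,"ry":0,"rz":0,"hand":30}

```text
time_s: 17.92
eef_pos: [595.8, -9.1, 238.7]
ee_rot: [0.704, -0.063, 0.704, 0.063]
force: [0.5, -0.5, -0.4]
grip_width: 0.352
```

Emit:
jog_arm:
  increments:
    - {"x":0,"y":1.4,"z":0,"rx":-0.02,"ry":0,"rz":0,"hand":30}

```text
time_s: 18.05
eef_pos: [595.6, -7.7, 238.7]
ee_rot: [0.704, -0.07, 0.704, 0.07]
force: [0.3, -0.3, 0.1]
grip_width: 0.355
```

Emit:
jog_arm:
  increments:
    - {"x":0,"y":1,"z":0,"rx":-0.015,"ry":0,"rz":0,"hand":30}

```text
time_s: 18.18
eef_pos: [595.4, -6.7, 238.8]
ee_rot: [0.703, -0.075, 0.703, 0.075]
force: [-0.3, 0.3, 1.2]
grip_width: 0.352
```

Emit:
jog_arm:
  increments:
    - {"x":0,"y":1,"z":0,"rx":-0.015,"ry":0,"rz":0,"hand":30}

```text
time_s: 18.3
eef_pos: [595.2, -5.8, 238.7]
ee_rot: [0.703, -0.08, 0.703, 0.081]
force: [-0.2, 0.6, -1.1]
grip_width: 0.348
```

Emit:
jog_arm:
  increments:
    - {"x":0,"y":1,"z":0,"rx":-0.015,"ry":0,"rz":0,"hand":30}

```text
time_s: 18.42
eef_pos: [594.9, -4.8, 238.7]
ee_rot: [0.702, -0.086, 0.702, 0.086]
force: [0.2, 0.0, -0.2]
grip_width: 0.352
```

Emit:
jog_arm:
  increments:
    - {"x":0,"y":0.7,"z":0,"rx":-0.01,"ry":0,"rz":0,"hand":30}

```text
time_s: 18.55
eef_pos: [594.8, -4.1, 238.7]
ee_rot: [0.701, -0.089, 0.701, 0.089]
force: [-0.1, -0.1, 0.0]
grip_width: 0.354
```

```bash
python3 - <<'E'
from rig import *
from h import *
st()
im=capture("side");cv2.imwrite("pics/side16.png",cv2.resize(im[60:230,180:350,::-1],None,fx=3.5,fy=3.5,interpolation=cv2.INTER_CUBIC))
w=capture("wrist")[:,:,::-1]
a=cv2.imread("pics/side16.png")
cv2.imwrite("pics/m16.png",cv2.hconcat([cv2.resize(a[230:530,180:480],(400,400)),w[:,130:530]]))
E
```

```text
t 18.55 r 69.4 joint(tcp) 2.006 yang-tang -0.007 z 238.7 Ft -0.1 Fr -0.2 Fz 0.0 w 0.35
```

View pics/m16.png

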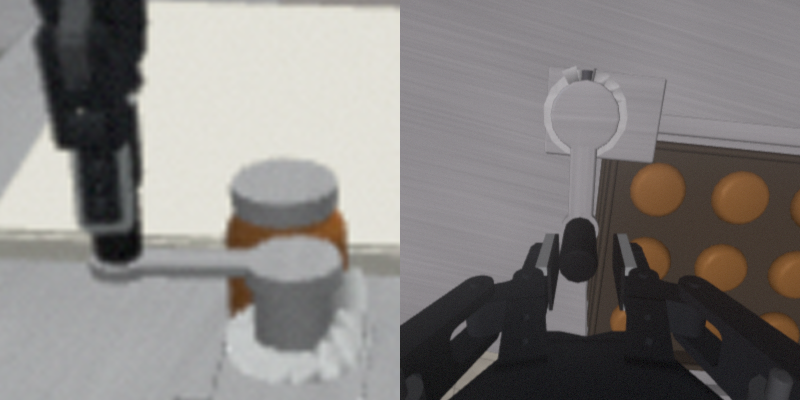

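The lever is down and hasn't moved since the last look. The left finger is about to touch the knob.

Emit:
jog_arm:
  increments:
    - {"x":0,"y":0.7,"z":0,"rx":-0.01,"ry":0,"rz":0,"hand":30}

```text
time_s: 18.77
eef_pos: [594.6, -3.5, 238.7]
ee_rot: [0.701, -0.093, 0.701, 0.093]
force: [0.5, -0.0, -0.2]
grip_width: 0.347
```

Emit:
jog_arm:
  increments:
    - {"x":0,"y":0.7,"z":0,"rx":-0.01,"ry":0,"rz":0,"hand":30}

```text
time_s: 18.9
eef_pos: [594.4, -2.9, 238.7]
ee_rot: [0.701, -0.096, 0.701, 0.096]
force: [-0.0, -2.0, 0.4]
grip_width: 0.349
```

Emit:
jog_arm:
  increments:
    - {"x":0,"y":0.7,"z":0,"rx":-0.01,"ry":0,"rz":0,"hand":30}

```text
time_s: 19.02
eef_pos: [594.2, -2.3, 238.7]
ee_rot: [0.7, -0.1, 0.7, 0.099]
force: [-0.2, -0.8, 0.4]
grip_width: 0.347
```

Emit:
jog_arm:
  increments:
    - {"x":0,"y":0.7,"z":0,"rx":-0.01,"ry":0,"rz":0,"hand":30}

```text
time_s: 19.15
eef_pos: [594.0, -1.7, 238.7]
ee_rot: [0.7, -0.103, 0.7, 0.103]
force: [-0.2, -2.8, -0.2]
grip_width: 0.351
```

Emit:
jog_arm:
  increments:
    - {"x":0,"y":0.7,"z":0,"rx":-0.01,"ry":0,"rz":0,"hand":30}

```text
time_s: 19.27
eef_pos: [593.8, -0.9, 238.7]
ee_rot: [0.699, -0.107, 0.699, 0.107]
force: [-0.5, -1.1, -0.3]
grip_width: 0.35
```

Emit:
jog_arm:
  increments:
    - {"x":0,"y":0.7,"z":0,"rx":-0.01,"ry":0,"rz":0,"hand":30}

```text
time_s: 19.4
eef_pos: [593.6, -0.2, 238.7]
ee_rot: [0.698, -0.11, 0.699, 0.11]
force: [-0.9, -2.2, -0.6]
grip_width: 0.351
```

Emit:
jog_arm:
  increments:
    - {"x":0,"y":0.7,"z":0,"rx":-0.01,"ry":0,"rz":0,"hand":30}

```text
time_s: 19.52
eef_pos: [593.4, 0.5, 238.7]
ee_rot: [0.698, -0.114, 0.698, 0.114]
force: [-0.3, -3.0, 1.3]
grip_width: 0.356
```

Emit:
jog_arm:
  increments:
    - {"x":0,"y":0.7,"z":0,"rx":-0.01,"ry":0,"rz":0,"hand":30}

```text
time_s: 19.65
eef_pos: [593.2, 1.2, 238.7]
ee_rot: [0.697, -0.117, 0.697, 0.117]
force: [-0.8, -1.0, -0.6]
grip_width: 0.35
```

Emit:
jog_arm:
  increments:
    - {"x":0,"y":0.7,"z":0,"rx":-0.01,"ry":0,"rz":0,"hand":30}

```text
time_s: 19.77
eef_pos: [592.9, 1.9, 238.7]
ee_rot: [0.697, -0.121, 0.697, 0.121]
force: [-1.5, -2.0, -0.2]
grip_width: 0.352
```

Emit:
jog_arm:
  increments:
    - {"x":0,"y":0.7,"z":0,"rx":-0.01,"ry":0,"rz":0,"hand":30}

```text
time_s: 19.9
eef_pos: [592.7, 2.5, 238.7]
ee_rot: [0.696, -0.124, 0.696, 0.124]
force: [-0.1, -1.4, -0.4]
grip_width: 0.356
```

```bash
python3 - <<'E'
from rig import *
from h import *
st()
im=capture("side");cv2.imwrite("pics/side17.png",cv2.resize(im[60:230,180:350,::-1],None,fx=3.5,fy=3.5,interpolation=cv2.INTER_CUBIC))
w=capture("wrist")[:,:,::-1]
a=cv2.imread("pics/side17.png")
cv2.imwrite("pics/m17.png",cv2.hconcat([cv2.resize(a[230:530,180:480],(400,400)),w[:,130:530]]))
E
```

```text
t 19.9 r 69.5 joint(tcp) 2.106 yang-tang -0.008 z 238.7 Ft -1.2 Fr -0.6 Fz -0.4 w 0.36
```

View pics/m17.png

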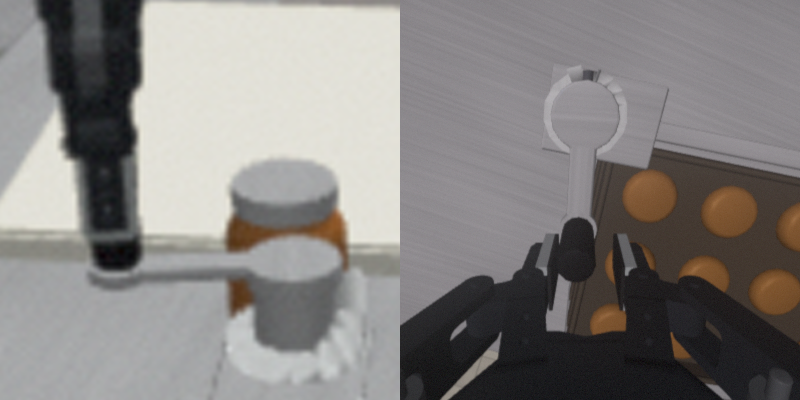

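The lever is down and turning freely in the notch (1–3 N). On to the stop.

Emit:
jog_arm:
  increments:
    - {"x":0,"y":0.7,"z":0,"rx":-0.01,"ry":0,"rz":0,"hand":30}

```text
time_s: 20.12
eef_pos: [592.5, 3.2, 238.7]
ee_rot: [0.696, -0.128, 0.696, 0.127]
force: [-0.1, -1.0, 1.1]
grip_width: 0.35
```

Emit:
jog_arm:
  increments:
    - {"x":0,"y":0.7,"z":0,"rx":-0.01,"ry":0,"rz":0,"hand":30}

```text
time_s: 20.25
eef_pos: [592.3, 3.8, 238.7]
ee_rot: [0.695, -0.131, 0.695, 0.131]
force: [0.3, -1.7, 0.9]
grip_width: 0.348
```

Emit:
jog_arm:
  increments:
    - {"x":0,"y":0.7,"z":0,"rx":-0.01,"ry":0,"rz":0,"hand":30}

```text
time_s: 20.38
eef_pos: [592.0, 4.4, 238.7]
ee_rot: [0.694, -0.135, 0.694, 0.134]
force: [-0.4, -2.6, 0.1]
grip_width: 0.35
```

Emit:
jog_arm:
  increments:
    - {"x":0,"y":0.7,"z":0,"rx":-0.01,"ry":0,"rz":0,"hand":30}

```text
time_s: 20.5
eef_pos: [591.7, 5.0, 238.7]
ee_rot: [0.694, -0.138, 0.694, 0.138]
force: [-0.5, -3.1, 0.4]
grip_width: 0.348
```

Emit:
jog_arm:
  increments:
    - {"x":0,"y":0.7,"z":0,"rx":-0.01,"ry":0,"rz":0,"hand":30}

```text
time_s: 20.62
eef_pos: [591.5, 5.5, 238.7]
ee_rot: [0.693, -0.142, 0.693, 0.141]
force: [-0.3, -3.8, 0.5]
grip_width: 0.351
```

Emit:
jog_arm:
  increments:
    - {"x":0,"y":0.7,"z":0,"rx":-0.01,"ry":0,"rz":0,"hand":30}

```text
time_s: 20.75
eef_pos: [591.2, 6.1, 238.7]
ee_rot: [0.692, -0.145, 0.692, 0.145]
force: [-1.2, -4.5, -1.3]
grip_width: 0.35
```

Emit:
jog_arm:
  increments:
    - {"x":0,"y":0.7,"z":0,"rx":-0.01,"ry":0,"rz":0,"hand":30}

```text
time_s: 20.88
eef_pos: [590.9, 6.5, 238.7]
ee_rot: [0.691, -0.149, 0.691, 0.148]
force: [1.1, -6.1, 0.8]
grip_width: 0.353
```

```bash
python3 - <<'E'
from rig import *
from h import *
st()
w=capture("wrist")[:,:,::-1]
cv2.imwrite("pics/m18.png",cv2.resize(w[40:300,190:450],None,fx=2.3,fy=2.3,interpolation=cv2.INTER_CUBIC))
E
```

```text
t 20.88 r 69.4 joint(tcp) 2.169 yang-tang -0.001 z 238.7 Ft -6.0 Fr -1.5 Fz 0.8 w 0.35
```

View pics/m18.png

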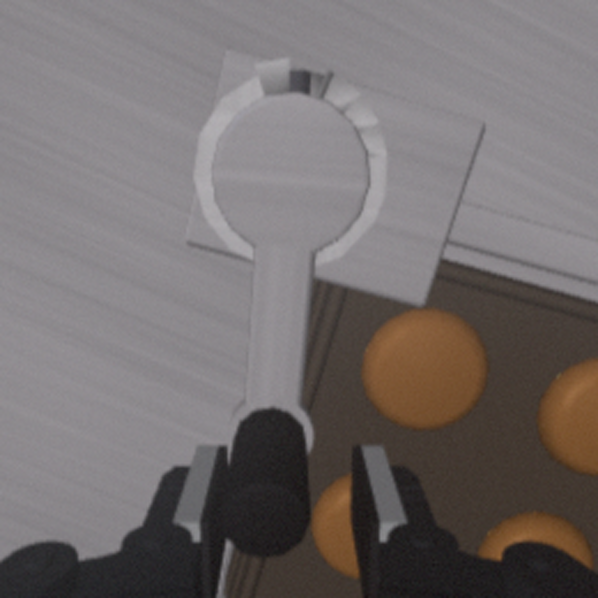

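The black roller (300,80) bears against the stop lug (270,75). Force rises steadily to 6 N while the pose lags, so the end of the notch is met. Backing off, opening and lifting clear.

Emit:
jog_arm:
  increments:
    - {"x":0,"y":-2,"z":0,"rx":0,"ry":0,"rz":0,"hand":30}
    - {"x":0,"y":-3,"z":0,"rx":0,"ry":0,"rz":0,"hand":42}
    - {"x":0,"y":0,"z":0,"rx":0,"ry":0,"rz":0,"hand":42}
    - {"x":-20,"y":0,"z":0,"rx":0,"ry":0,"rz":0,"hand":42}
    - {"x":-40,"y":0,"z":0,"rx":0,"ry":0,"rz":0,"hand":42}

```text
time_s: 21.55
eef_pos: [592.4, 2.9, 298.2]
ee_rot: [0.69, -0.148, 0.692, 0.149]
force: [-0.4, 0.7, 0.5]
grip_width: 0.492
```

Emit:
jog_arm:
  increments:
    - {"x":-40,"y":0,"z":0,"rx":0,"ry":0,"rz":0,"hand":42}
    - {"x":0,"y":-50,"z":40,"rx":0,"ry":0,"rz":0,"hand":42}
    - {"x":0,"y":-50,"z":0,"rx":0,"ry":0,"rz":0,"hand":42}
    - {"x":0,"y":-50,"z":0,"rx":0,"ry":0,"rz":0,"hand":42}
    - {"x":0,"y":0,"z":0,"rx":0,"ry":0,"rz":0,"hand":42}

```text
time_s: 22.18
eef_pos: [690.3, -120.5, 335.9]
ee_rot: [0.691, -0.146, 0.693, 0.147]
force: [-0.7, 0.9, -0.0]
grip_width: 0.489
```

```bash
python3 - <<'E'
from rig import *
from h import *
st()
im=capture("side")[:,:,::-1];cv2.imwrite("pics/s19.png",cv2.resize(im[130:400,60:330],None,fx=2.2,fy=2.2,interpolation=cv2.INTER_CUBIC))
cv2.imwrite("pics/w19.png",capture("wrist")[:,:,::-1]);cv2.imwrite("pics/t19.png",capture("top")[:,:,::-1])
E
```

```text
t 22.18 r 190.1 joint(tcp) 1.201 yang-tang 0.963 z 335.9 Ft 0.4 Fr -1.1 Fz -0.0 w 0.49
```

View pics/s19.png

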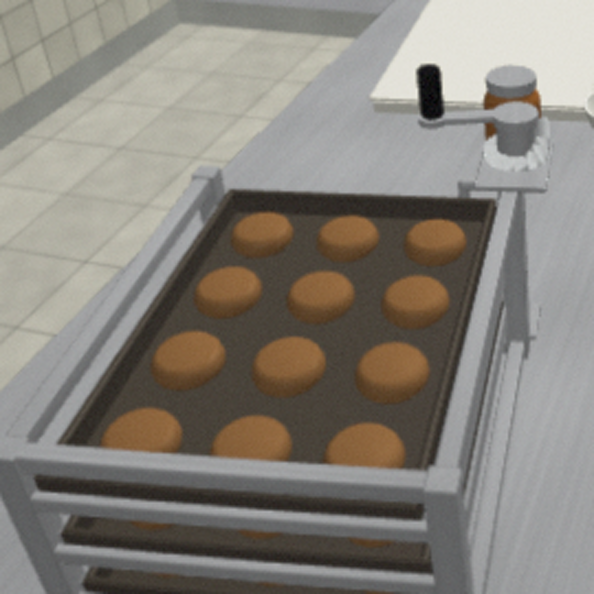

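View pics/w19.png

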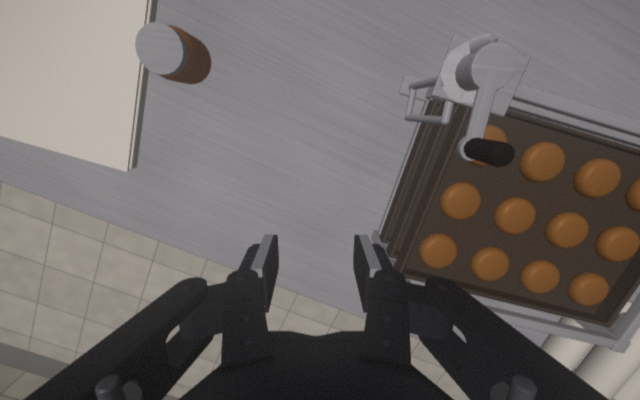

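View pics/t19.png

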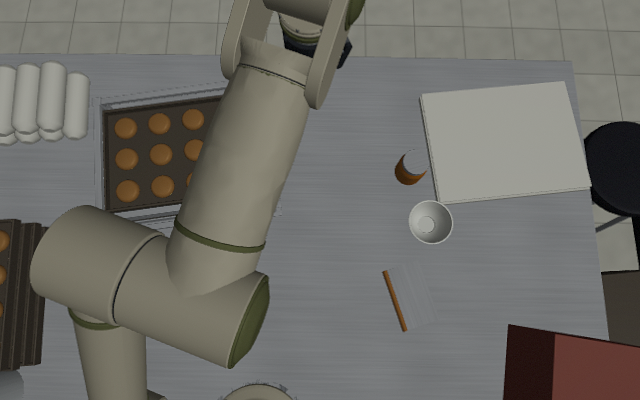

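The tray is home (rear edge under the rear bar). The lever lies across the mouth with the hub cap at its starting low height. Jar, bowl and scraper are where they were, and the arm is clear with no force on it. Handing in.

```bash
python3 -c "
from rig import *
print(finish_job())"
```

```text
the job is handed in; nothing more can be done
None
```

The tray is home, and the retainer is across the mouth, down in its notch and against the end stop. The job was handed in at about 22 s, well inside the 72 s limit.

- **Tray:** I pushed it in about 53 mm at around 6 N, in 1 mm steps towards the end. At the rear stop it was blocked at a steady 10.7 N. The last pictures show its rear edge at the rear stop bar.
- **Retainer:** I moved the knob between loosely open fingers, so the handle could rise and fall freely. The climb took up to about 12 N at the knob, including friction on the fingers. After the crest the force fell to nothing, and the next pictures showed the handle dropped. I then eased the knob on to the notch end at 6 N, with the roller against the stop lug, and backed off.
- **Last checks:** The hub is down at its starting height, the lever lies across the mouth, and the bowl, jar and scraper have not moved. The arm is clear with no force on it.
- **Did not agree:** The real fingertips sit about 26 mm behind the stated tool point. My first approach to the tray therefore passed over its front wall without touching anything. I spotted it in the side view, backed out and lowered the tool by that much. I also took the knob to have dropped once while it was still on the crest, and a comparison of pictures corrected that before I went on.

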